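# Nest the loose kidney dishes on the sloping stand

### The arm

A 6-joint arm with a two-finger parallel gripper is mounted at the origin on the work surface. World frame = base frame: x ahead of the robot, y to its left, z up, the work surface at z = 0. Lengths are in m, angles in degrees, forces in N, time in s.
With the tool pointing down it reaches from about 0.25 to 0.725 m from the base axis. Payload 9.7 kg.
Tool frame: the origin (TCP) lies at the very end of the fingers, on their centre line; the grasp point (between the pads) lies 19 mm behind it; x points along the fingers, y is the direction in which the jaws open and shut, and the axes are right-handed (so a half turn about x gives the same grasp; the last joint's range is limited). The gripper opens to 85 mm and grips with 20 to 120 N. Pads are 22 mm wide; open, the fingers measure 114 mm over their backs; the gripper's body (76 mm by 85 mm) begins 54 mm behind the grasp point. The pads swing forward as they close: fully open they stand 13 mm farther back than shut.
Start: joints at [63.312, 4.979, 10.078, 95.1, 0, 90], TCP at [0.247, 0.491, 0.231] pointing down, gripper open.
Joint ranges: [-179.16, 179.16], [-48.56, 103.87], [-65.8, 70.77], [-126.05, 130.52], [-82.76, 87.17], [-180, 180]. Speed limits (degrees/s): [127.2, 127.2, 147.25, 180, 180, 180].

### API

Orientations are given as [roll, pitch, yaw] about the fixed x, y, z axes, in that order (R = Rz(yaw) Ry(pitch) Rx(roll)).
In Python, from workcell import get_obs, cams, bot gives the robot as it stands.
- The arm moves only by the tool apply_moves, never from a script. Its argument "rows" is a list that holds one entry, the list of rows, each a list of 7 numbers: the shift along the tool's x, y, z in mm, then the turn, a rotation vector about the tool's x, y, z in rad, then the opening, from 0 (shut) to 1 (fully open). A call has 1 to 20 rows; each row is the pose to reach, as a shift and turn from the pose measured when the call began, along the tool's axes at that moment; what a row does not reach only later rows make up. A row lasts 1/10 s, in which the tool goes at most 50 mm and 8.59 degrees, less where a joint would pass 70% of its speed; a pose out of reach is approached as far as the arm can. A call with a gripper value outside its range is refused whole. The fingers move at their own pace and stop on an object; "newtons" is the grip in N (left out, the last holds). Time passes only in rows, so rows that repeat a pose let the fingers close. It gives the time, the measured TCP pose, the force and the opening at its end, in the units of the state.
- get_obs(): the state, without advancing time (a new reading comes with each control period).
- cams.camera(name): name is "scene" or "top"; returns a dict with "pixels" (420x560x3 uint8, red, green, blue), "range_z" (420x560 float32, m along the optical axis (not along the pixel's ray), 0 where there is no reading), "fx", "fy", "cx", "cy" (pixels), "eye" and "attitude" of the camera in the world. Camera axes: x right, y up, looking along -z (the intrinsics and any distortion apply to the point x, -y, -z); pixel columns grow to the right and rows downward; lengths in m; the calibration is good to about 2 mm. A picture is of the moment at which its call begins.
- bot.job_done(): hands the job in, once; it reports no verdict.
Trained networks look in a picture, given as the dict that the camera call returned (one of the last four; its "shot" number tells which), for a name from the list of things; names that differ only in an ending like _2 or _b are one class to them, and where a whole thing is asked for, a point or a joint stands for the part that bears it (a point fixed in the world has none). Each returns a list of dicts, best first, with "confidence" (0 to 1); they miss things now and then, are a little off and sometimes report something else, mostly with a low value. They report only what shows in the picture. A call takes as long as a camera call. They do not tell look-alikes from the thing itself.
- cams.find_in(label, picture): "at" ([x, y, z] in m, in world coordinates, good to about 4 mm: the middle of the surface that is visible of it).
The state is a dict: "time": time; "q": joint angles; "qd": joint speeds; "joint_efforts": joint torques, N m; "ee_pos": TCP position; "tcp_rot": TCP orientation; "wrist_force": force on the tool from outside, world axes, zero at the start; "torque": the same for the moment, N m; "opening": finger opening in m.
Only numpy, scipy, OpenCV 4.12 (cv2) and the standard library are available. Lean on these libraries where they do the work, as an engineer would, in place of code of your own. Each camera call takes 0.05 s, during which the arm holds its last target.

### The job

Put the two loose small kidney dishes away on the stack in the sloping stand, one at a time: turn each until its outline matches the dish below, lower it in at the stand's slope and let go only when it sits in the dish below, so that both end nested fully home, one upon the other. The large kidney dish does not belong there: leave it and the other things on the desk where they are.

Things in the scene. Friction and masses are not known exactly. Their poses are not given: they have to be found in the camera images.
- stand: Fixed white sheet-metal stand screwed to the desk, 190 mm wide (its y) and 88 mm deep (its x), with a flat plate that slopes up at 28 degrees away from its front (-x): low edge 20 mm, high edge 67 mm above the desk, with a lip 12 mm high along the low edge. Origin: on the desk under the middle; x points from the low edge to the high edge, z up.
- stack: Top one of two small kidney dishes fixed in the stand, tilted 28 degrees with its plate; shape and axes as dish_a. Origin: centre of its underside at the waist, 10 mm above the plate. Each dish nested on it sits 10 mm farther along this z axis with the same x and y directions: rims (10 mm high) rest on one another, with about 1.3 mm of play all round.
- dish_a: Loose small steel kidney dish, mouth up: 157 mm long (y), 77 across (x), 32 high, 150 g. Bean 58 mm wide over the rim throughout, bent round a 75 mm radius; bay on the -x side, belly +x. Origin: centre of the underside at the waist; there the rim's outer faces are at x = -29 and +29 mm (a good grip). Wall 2 mm, flaring; upright rim at 22 to 32 mm height. Ends reach x = -48, y = +-79 mm.
- dish_b: A second loose dish, the same in every way as dish_a.
- large_dish: A larger steel kidney dish that stays where it is: 197 mm long, 93 mm across, 42 mm high, 72 mm wide at the waist. Origin and axes as for dish_a.
- cup_a: Specimen cup with a white screw lid, 60 mm diameter, 70 mm high, to be left alone. Origin: centre of its underside.
- cup_b: A second specimen cup, the same as cup_a, to be left alone.
- scanner: Hand-held barcode scanner lying on its side, about 105 by 170 mm and 58 mm high, to be left alone. Origin: on the desk near its middle.
- mouse: Computer mouse, 105 by 60 by 30 mm, to be left alone. Origin: centre of its underside.
- label_roll: Roll of paper labels standing on its flat side, 72 mm diameter, 50 mm high, to be left alone. Origin: centre of its underside.
Mind the look-alikes: they are no part of the job. What is shaped like the dish_b but turquoise is not meant.

How it is judged (in metres and radians):
At the end, for the whole second after the job is handed in: One small dish (either) lies 10 mm and the other 20 mm above the stack's top dish along its z axis, each within 3 mm of that height, within 4 mm in the stack's x and y, and turned and tilted with it within 0.07 rad (4 degrees); both dishes are at rest (((x of dish_a in the frame of stack between -0.004 and 0.004 m and y of dish_a in the frame of stack between -0.004 and 0.004 m and z of dish_a in the frame of stack between 0.007 and 0.013 m and angle between the x axis of each of dish_a, dish_b and the x axis of stack, either way round below 0.07 rad and angle between the z axis of each of dish_a, dish_b and the z axis of stack, either way round below 0.07 rad and x of dish_b in the frame of stack between -0.004 and 0.004 m and y of dish_b in the frame of stack between -0.004 and 0.004 m and z of dish_b in the frame of stack between 0.017 and 0.023 m) or (x of dish_b in the frame of stack between -0.004 and 0.004 m and y of dish_b in the frame of stack between -0.004 and 0.004 m and z of dish_b in the frame of stack between 0.007 and 0.013 m and angle between the x axis of each of dish_b, dish_a and the x axis of stack, either way round below 0.07 rad and angle between the z axis of each of dish_b, dish_a and the z axis of stack, either way round below 0.07 rad and x of dish_a in the frame of stack between -0.004 and 0.004 m and y of dish_a in the frame of stack between -0.004 and 0.004 m and z of dish_a in the frame of stack between 0.017 and 0.023 m)) and linear speed of each of dish_a, dish_b below 0.02 m/s and angular speed of each of dish_a, dish_b below 0.2 rad/s); the robot touches nothing.
It fails at once if the large kidney dish is moved by more than 25 mm (distance of large_dish from where it was at the start of the episode above 0.025 m).
It fails at once if a specimen cup is moved by more than 25 mm (distance of any of cup_a, cup_b from where it was at the start of the episode above 0.025 m).
It fails at once if the scanner, the mouse or the label roll is moved by more than 25 mm (distance of any of scanner, mouse, label_roll from where it was at the start of the episode above 0.025 m).
It fails at once if a small dish is let go before it sits in the dish below, at its slope ((height (world z) of dish_a above 0.035 m and contact force between the fingers and dish_a below 0.05 N and (angle between the z axis of dish_a and the z axis of stack, either way round above 0.1 rad or z of dish_a in the frame of stack above 0.032 m)) or (height (world z) of dish_b above 0.035 m and contact force between the fingers and dish_b below 0.05 N and (angle between the z axis of dish_b and the z axis of stack, either way round above 0.1 rad or z of dish_b in the frame of stack above 0.032 m))).
It also fails if it takes over 54 s, if anything falls off the work surface, if the arm or the gripper's body presses on something with over 40 N, if the wrist force passes 120 N, or if a joint passes its speed limit or range.

## Working session

There is one attempt and no reset: what is moved stays moved. The work goes in short steps, Python scripts to look and compute and a tool call to move; the robot and the scene stay as the last step left them, time stands still between calls to the robot, and variables do not carry over. Pictures are saved under pics/ and viewed, and the job is handed in when it is done.

Besides the shell and the picture viewer there is one more tool, called after "Request:" by a JSON object that holds its "name" and its "arguments". apply_moves: Moves the arm, as the interface text tells. Its arguments: {"type":"object","properties":{"rows":{"type":"array"},"newtons":{"type":"number"}},"required":["rows"]}

```bash
ls; mkdir -p pics
python3 - <<'E'
from workcell import get_obs, cams, bot
import cv2,numpy as np,pickle
print(get_obs())
for n in("scene","top"):
    p=cams.camera(n); pickle.dump(p,open(f"{n}0.pkl","wb"))
    cv2.imwrite(f"pics/{n}0.png",p["pixels"][:,:,::-1])
    print(n,p["fx"],p["fy"],p["cx"],p["cy"],p["eye"],p["attitude"],p.keys())
    if n=="top":
        for l in("dish_a","stack","stand","large_dish"):
            print(l,cams.find_in(l,p))
E
```

```text
pics
{'time': 0.0, 'q': array([6.33130279e+01, 5.01098046e+00, 1.00350574e+01, 9.50989920e+01,
       6.57028440e-04, 8.99992743e+01]), 'qd': array([ 0.04290268,  0.0175251 , -0.04191823,  0.06028545, -0.0054206 ,
        0.05321134]), 'joint_efforts': array([-3.73099247e-04, -5.20387316e+01,  4.64804649e+01,  1.61461055e-02,
       -1.18461588e-05, -8.06910293e-06]), 'ee_pos': array([0.24691125, 0.49121387, 0.23058962]), 'tcp_rot': array([ -90.50321454,   89.92508209, -117.18946143]), 'wrist_force': array([-0.39910809,  0.512484  ,  0.75758966]), 'torque': array([-0.01498309,  0.01641117,  0.07433453]), 'opening': 0.08515468467124906}
scene 513.9919225914695 513.9919225914695 274.0871876845703 212.2269816390087 [1.50205499 0.60722787 1.13976676] [ 48.9169799    1.33525753 120.19020035] dict_keys(['pixels', 'range_z', 'fx', 'fy', 'cx', 'cy', 'eye', 'attitude', 'shot'])
top 410.4139527294739 410.4139527294739 279.0036009222051 202.39690923728122 [ 0.35214212 -0.01997702  1.07189252] [  6.94755172   1.26528278 -89.0314393 ] dict_keys(['pixels', 'range_z', 'fx', 'fy', 'cx', 'cy', 'eye', 'attitude', 'shot'])
dish_a [{'at': [0.4578, -0.0148, 0.0116], 'confidence': 0.96}, {'at': [0.2123, 0.3962, 0.0073], 'confidence': 0.89}, {'at': [0.4269, 0.3797, 0.0117], 'confidence': 0.77}, {'at': [0.4241, -0.2381, 0.05], 'confidence': 0.36}]
stack [{'at': [0.622, -0.2114, 0.0553], 'confidence': 0.64}]
stand [{'at': [0.6434, -0.2065, 0.0474], 'confidence': 0.78}]
large_dish [{'at': [0.6718, 0.1701, 0.0108], 'confidence': 0.88}]
```

View pics/top0.png

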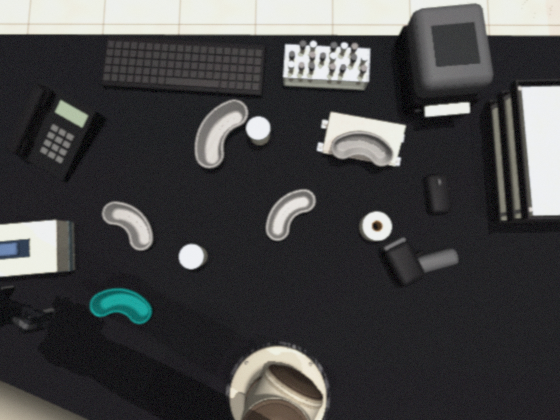

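View pics/scene0.png

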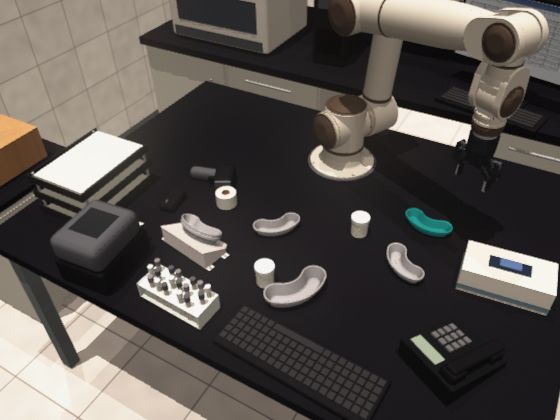

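Three steel beans and one turquoise one show in top. The small steel dishes are at (128,225) and (290,214). The larger one next to a cup at (221,134) is large_dish, and the turquoise one at (121,305) is the look-alike. I'll fit the outlines and confirm in a crop.

```bash
cat > h.py <<'E'
import numpy as np,cv2,pickle
from scipy.spatial.transform import Rotation as R
def cam(p):
    return R.from_euler('xyz',p["attitude"],degrees=True).as_matrix(),np.array(p["eye"])
def cloud(p):
    M,e=cam(p);z=p["range_z"];v,u=np.mgrid[:z.shape[0],:z.shape[1]]
    X=np.stack([(u-p["cx"])/p["fx"]*z,-(v-p["cy"])/p["fy"]*z,-z],-1)
    return X@M.T+e
def proj(p,X):
    M,e=cam(p);c=(X-e)@M
    return np.stack([p["cx"]+p["fx"]*c[:,0]/-c[:,2],p["cy"]+p["fy"]*-c[:,1]/-c[:,2]],-1)
def rays(p,uv):
    M,e=cam(p);uv=np.asarray(uv,float)
    d=np.stack([(uv[:,0]-p["cx"])/p["fx"],-(uv[:,1]-p["cy"])/p["fy"],-np.ones(len(uv))],-1)@M.T
    return e,d
A=np.arcsin(50/75)
def sd(q,w=29.,r=75.,a=A): # signed distance (mm) to bean outline, q in dish frame mm
    x=q[:,0]+r;y=q[:,1];t=np.clip(np.arctan2(y,x),-a,a)
    return np.hypot(x-r*np.cos(t),y-r*np.sin(t))-w
E
python3 - <<'E'
from h import *
for n in("top","scene"):
    p=pickle.load(open(n+"0.pkl","rb"));C=cloud(p)
    print(n,"valid",(p["range_z"]>0).mean())
    b=C[(p["range_z"]>0)&(abs(C[...,0]-.45)<.1)&(abs(C[...,1]-.12)<.05)];print("table z",np.percentile(b[:,2],[5,50,95]))
    for nm,c in dict(d1=(.458,-.015),d2=(.427,.38),st=(.63,-.21),lg=(.67,.17)).items():
        m=(np.hypot(C[...,0]-c[0],C[...,1]-c[1])<.12)&(p["range_z"]>0)
        print(nm,np.round(np.percentile(C[m][:,2],[1,50,90,95,99,99.8]),4))
    g=C[(np.hypot(C[...,0]-.247,C[...,1]-.491)<.07)&(C[...,2]>.1)&(p["range_z"]>0)]
    print("grip z",len(g),np.percentile(g[:,2],[0,.5,1,2,5]) if len(g) else 0)
    o=p["pixels"][:,:,::-1]
    for nm,(u,v) in (dict(d=(205,220),s=(360,145)) if n=="top" else dict(d=(340,240),s=(200,240),g=(480,170))).items():
        cv2.imwrite(f"pics/{n}_{nm}.png",cv2.resize(o[max(v-60,0):v+60,max(u-(120 if nm=='d' else 70),0):u+(120 if nm=='d' else 70)],None,fx=3.3 if nm=='d' else 5,fy=3.3 if nm=='d' else 5,interpolation=cv2.INTER_NEAREST))
E
```

```text
top valid 0.9962840136054422
table z [-0.00382613 -0.00041541  0.00271503]
d1 [-0.005   0.0001  0.013   0.0275  0.0323  0.0338]
d2 [-0.0048  0.0002  0.0138  0.0282  0.0327  0.0347]
st [-0.0045  0.0185  0.0627  0.0677  0.0857  0.0898]
lg [-0.0047  0.0012  0.0394  0.0449  0.0708  0.0729]
grip z 1259 [0.24320946 0.24587927 0.24711323 0.25044791 0.25665918]
scene valid 0.9959056122448979
table z [-0.00477442 -0.00031255  0.00405696]
d1 [-0.0064  0.0008  0.0227  0.029   0.0333  0.036 ]
d2 [-0.0063  0.0003  0.0206  0.0277  0.0329  0.0354]
st [-0.7594  0.0021  0.062   0.0693  0.0852  0.0897]
lg [-0.7559  0.0014  0.0394  0.0455  0.0715  0.0734]
grip z 8084 [0.24012575 0.2553627  0.26514161 0.28169828 0.30963312]
```

View crops.

View pics/top_d.png

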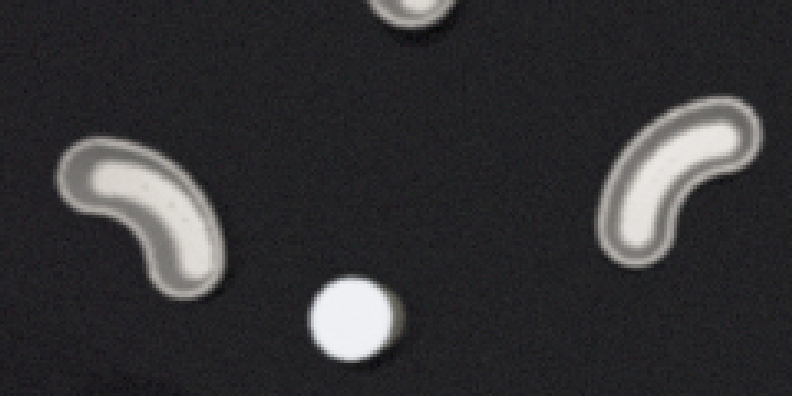

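View pics/top_s.png

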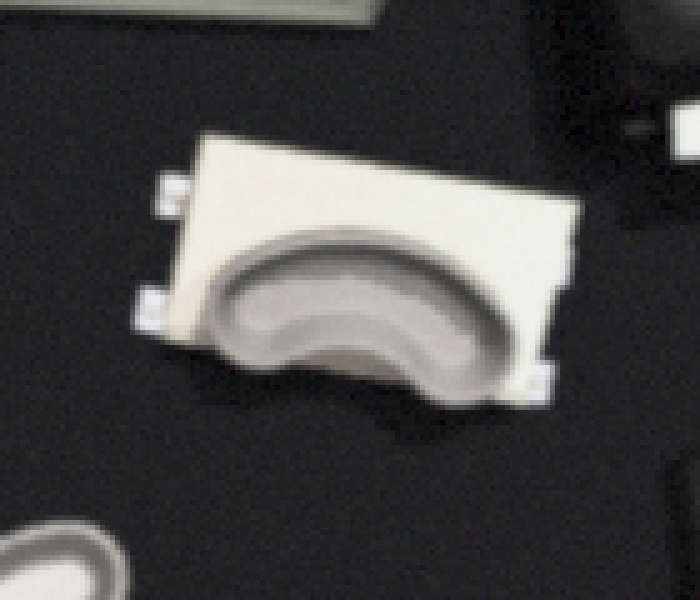

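View pics/scene_s.png

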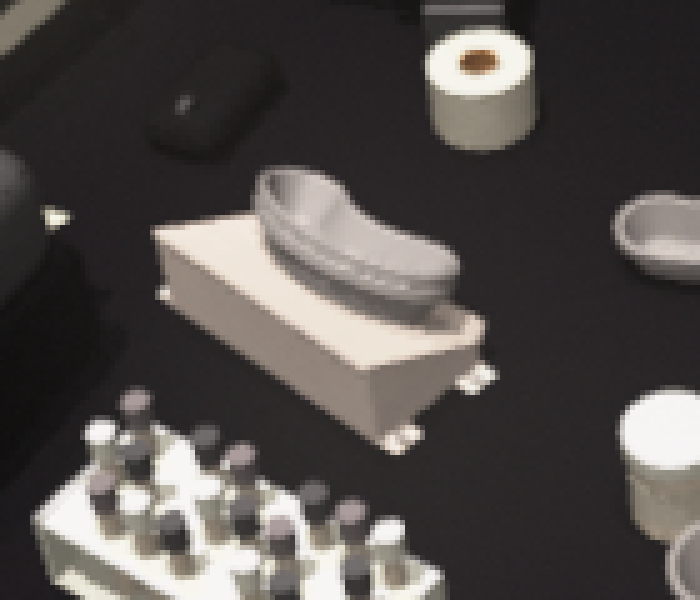

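```bash
cat > fit.py <<'E'
from h import *
from scipy.optimize import least_squares
def contour(p,near):
    g=cv2.GaussianBlur(p["pixels"].max(2).astype(np.float32),(0,0),.7)
    m=(g>85).astype(np.uint8)
    cs,_=cv2.findContours(m,cv2.RETR_EXTERNAL,cv2.CHAIN_APPROX_NONE)
    c=max((c for c in cs if len(c)>40),key=lambda c:cv2.pointPolygonTest(c,near,True))[:,0].astype(float)
    # subpixel: along normal find half level crossing
    gx=cv2.Sobel(g,cv2.CV_32F,1,0);gy=cv2.Sobel(g,cv2.CV_32F,0,1);out=[]
    for u,v in c:
        n=np.array([gx[int(v),int(u)],gy[int(v),int(u)]]);n/=np.linalg.norm(n)+1e-9
        s=np.arange(-3,3.01,.25);P=np.array([u,v])+s[:,None]*n
        val=cv2.remap(g,P[:,0].astype(np.float32),P[:,1].astype(np.float32),cv2.INTER_LINEAR).ravel()
        h=(val.min()+min(val.max(),190))/2
        i=np.where((val[:-1]<h)&(val[1:]>=h))[0]
        if len(i): out.append(P[i[0]]+n*.25*(h-val[i[0]])/(val[i[0]+1]-val[i[0]]))
    return np.array(out)
def res_pose(p,uv,Rm,o):
    e,d=rays(p,uv);e2=(e-o)@Rm;d2=d@Rm;r=[]
    for z in(.022,.027,.032):
        t=(z-e2[2])/d2[:,2];r.append(sd(((e2+t[:,None]*d2)[:,:2])*1e3))
    return np.min(r,0)
def fit_flat(ps,x0):
    f=lambda s:np.concatenate([res_pose(p,uv,R.from_euler('z',s[2]).as_matrix(),np.array([s[0]/1e3,s[1]/1e3,0])) for p,uv in ps])
    r=least_squares(f,x0,x_scale=[1,1,.02],loss='soft_l1');return r.x,np.sqrt(np.mean(f(r.x)**2))
E
python3 - <<'E'
from fit import *
P={n:pickle.load(open(n+"0.pkl","rb")) for n in("top","scene")}
for nm,c,px in(("d1",(.458,-.015),{}),("d2",(.427,.38),{})):
    S={}
    for n,p in P.items():
        uv=proj(p,np.array([[c[0],c[1],.01]]))[0];S[n]=(p,contour(p,(float(uv[0]),float(uv[1]))))
    for k in("top","scene","both"):
        ps=list(S.values()) if k=="both" else[S[k]]
        best=min((fit_flat(ps,[c[0]*1e3,c[1]*1e3,y]) for y in np.arange(0,6.3,.6)),key=lambda b:b[1])
        print(nm,k,np.round(best[0],2),np.degrees(best[0][2])%360,"rms",best[1])
E
```

```text
d1 top [461.4  -10.23   0.83] 47.79758612396712 rms 1.0884561035431546
d1 scene [460.31 -15.21   7.11] 47.19486324424304 rms 1.7948446124522286
d1 both [461.04 -11.87   0.83] 47.723864499742035 rms 2.346582672532359
d2 top [428.34 382.53   5.56] 318.6454726569427 rms 0.7271248622847112
d2 scene [427.88 378.84   5.58] 319.96395717875055 rms 1.5715288081340162
d2 both [428.31 381.72  -0.71] 319.10008919545635 rms 1.836904395998957
```

Run:
```python
from fit import *
P={n:pickle.load(open(n+"0.pkl","rb")) for n in("top","scene")}
rows=[]
th=np.linspace(-A,A,25)
ring=[(104*np.cos(t)-75,104*np.sin(t)) for t in th]
b=np.linspace(0,np.pi,15);ring+=[(75*np.cos(A)-75+29*np.cos(A+x),75*np.sin(A)+29*np.sin(A+x)) for x in b]
ring+=[(46*np.cos(t)-75,46*np.sin(t)) for t in th[::-1]];ring+=[(75*np.cos(A)-75+29*np.cos(-A+np.pi+x),-75*np.sin(A)+29*np.sin(-A+np.pi+x)) for x in b]
ring=np.array(ring)/1e3
for n,p in P.items():
  row=[]
  for s in([.4614,-.0102,np.radians(47.8)],[.4283,.3825,np.radians(318.6)]):
    Rm=R.from_euler('z',s[2]).as_matrix();uvc=proj(p,np.array([[s[0],s[1],.01]]))[0]
    c=contour(p,tuple(map(float,uvc)))
    x0,y0=int(uvc[0])-40,int(uvc[1])-35
    im=cv2.resize(p["pixels"][y0:y0+70,x0:x0+80,::-1],None,fx=5,fy=4.28571*1.1667,interpolation=cv2.INTER_NEAREST)
    for z,col in((.022,(255,0,0)),(.032,(0,0,255))):
        q=np.c_[ring,np.full(len(ring),z)]@Rm.T+[s[0],s[1],0];q=proj(p,q)
        cv2.polylines(im,[np.int32((q-[x0,y0]+.5)*5)],True,col,1)
    for u in c: cv2.circle(im,tuple(np.int32((u-[x0,y0]+.5)*5)),1,(0,255,0),-1)
    row.append(im[:295])
  rows.append(np.hstack(row))
cv2.imwrite("pics/ov0.png",np.vstack(rows))
```

```text
(no output)
```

View pics/ov0.png

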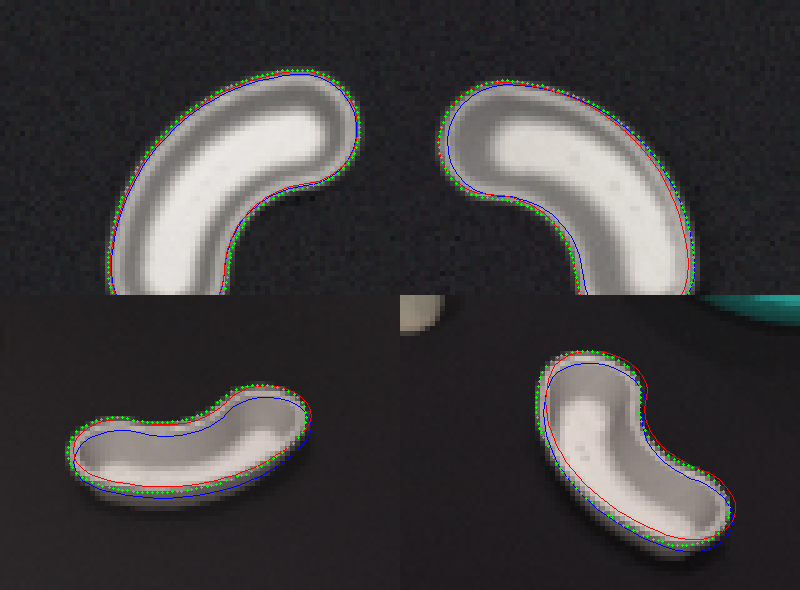

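```bash
cat >> fit.py <<'E'
def res2(p,uv,Rm,o,zs):
    e,d=rays(p,uv);e2=(e-o)@Rm;d2=d@Rm;r=[]
    for z in zs:
        t=(z-e2[2])/d2[:,2];r.append(sd(((e2+t[:,None]*d2)[:,:2])*1e3))
    return np.min(r,0)
def fit2(ps,x0,zs):
    f=lambda s:np.concatenate([res2(p,uv,R.from_euler('z',s[2]).as_matrix(),np.array([s[0]/1e3,s[1]/1e3,0]),zs)-s[3] for p,uv in ps])
    r=least_squares(f,list(x0)+[0],x_scale=[1,1,.02,1],loss='soft_l1');return r.x,np.sqrt(np.mean(f(r.x)**2))
E
python3 - <<'E'
from fit import *
P={n:pickle.load(open(n+"0.pkl","rb")) for n in("top","scene")}
for nm,c,y in(("d1",(.461,-.012),.83),("d2",(.428,.381),-.71)):
    S={}
    for n,p in P.items():
        uv=proj(p,np.array([[c[0],c[1],.01]]))[0];S[n]=(p,contour(p,(float(uv[0]),float(uv[1]))))
    for k in("top","scene","both"):
      for zs in((.032,),(.022,.032)):
        ps=list(S.values()) if k=="both" else[S[k]]
        b=fit2(ps,[c[0]*1e3,c[1]*1e3,y],zs)
        print(nm,k,zs,np.round(b[0],2),np.degrees(b[0][2])%360,"rms",b[1])
# depth-based check: rim-top points
    for n,p in P.items():
        C=cloud(p);m=(np.hypot(C[...,0]-c[0],C[...,1]-c[1])<.1)&(C[...,2]>.028)&(p["range_z"]>0)
        q=C[m]
        f=lambda s:sd(((q-[s[0]/1e3,s[1]/1e3,0])@R.from_euler('z',s[2]).as_matrix())[:,:2]*1e3)+1-s[3]
        r=least_squares(f,[c[0]*1e3,c[1]*1e3,y,0],x_scale=[1,1,.02,1],loss='soft_l1');print(" depth",n,len(q),np.round(r.x,2),np.degrees(r.x[2])%360,np.sqrt(np.mean(f(r.x)**2)))
E
```

```text
d1 top (0.032,) [461.12 -10.33   0.84   1.16] 47.84336325181897 rms 0.4229536483551091
d1 top (0.022, 0.032) [461.35 -10.27   0.84   1.01] 47.864917952586374 rms 0.38341749482996074
d1 scene (0.032,) [464.88 -12.39   0.84   2.56] 48.10266358043034 rms 1.0669320997276344
d1 scene (0.022, 0.032) [460.44 -15.24   0.83  -1.68] 47.5962107362672 rms 0.7416791564943634
d1 both (0.032,) [462.22 -11.     0.83   1.63] 47.823433841185626 rms 1.5816814801148433
d1 both (0.022, 0.032) [461.26 -11.44   0.83   0.54] 47.65210649467473 rms 2.51540560431845
 depth top 312 [460.37 -11.43   0.84  -2.08] 48.032903339769604 1.685143251787296
 depth scene 182 [465.34 -10.43   0.83  -2.03] 47.774313464173716 2.845900717304315
d2 top (0.032,) [428.24 381.18  -0.71   1.2 ] 319.25307099508706 rms 0.36977759102153246
d2 top (0.022, 0.032) [ 4.2835e+02  3.8257e+02 -7.2000e-01  3.0000e-01] 318.715320250396 rms 0.6469698624959723
d2 scene (0.032,) [432.16 379.25  -0.73   1.57] 318.33328333440386 rms 0.7969290474950039
d2 scene (0.022, 0.032) [428.14 378.93  -0.7   -1.35] 319.7822771464681 rms 0.9874065121962466
d2 both (0.032,) [429.45 380.68  -0.72   1.23] 318.9287327253992 rms 1.992805087814968
d2 both (0.022, 0.032) [ 4.2832e+02  3.8167e+02 -7.1000e-01 -1.5000e-01] 319.0475010387217 rms 1.8113806674110464
 depth top 328 [427.45 379.28  -0.71  -2.02] 319.15384050239334 1.7796813132390077
 depth scene 185 [432.35 380.43  -0.72  -1.81] 318.89107104195074 2.437073526105633
```

```bash
cat > stk.py <<'E'
from fit import *
def Rst(yaw): return R.from_euler('z',yaw).as_matrix()@R.from_euler('y',-np.radians(28)).as_matrix()
P={n:pickle.load(open(n+"0.pkl","rb")) for n in("top","scene")}
if __name__=="__main__":
  for n,p in P.items():
    C=cloud(p);V=p["range_z"]>0
    Q=C[V&(np.hypot(C[...,0]-.63,C[...,1]+.21)<.13)&(C[...,2]>.012)]
    def split(s):
        return (Q-np.array(s[:3])/1e3)@Rst(s[3])*1e3
    best=None
    for y0 in np.radians([-15,-10,-5,0]):
      s=np.array([625,-209,58,y0])
      for it in range(25):
        q=split(s);d=sd(q[:,:2])
        w=5 if it>8 else 10
        k=(q[:,2]>24)&(q[:,2]<40)&(d<w)&(d>-w)
        k&=q[:,2]>(27 if it>8 else 24)
        K=Q[k]
        def f(s):
            q=(K-np.array(s[:3])/1e3)@Rst(s[3])*1e3
            return np.concatenate([sd(q[:,:2])+3,(q[:,2]-31)*.3])  # rim-top points avg inside by 3 (as seen on loose)
        s=least_squares(f,s,x_scale=[1,1,1,.02],loss='soft_l1').x
      r=np.sqrt(np.mean(f(s)**2));print(n,np.degrees(y0),np.round(s,1),np.degrees(s[3]),k.sum(),r)
    q=split(s);pl=q[(abs(q[:,1])<80)&(q[:,0]>36)&(q[:,0]<50)&(abs(q[:,2]+10)<8)]
    print("plate z in stack frame (-10 exp)",np.median(pl[:,2]) if len(pl) else None,len(pl), np.polyfit(pl[:,0],pl[:,2],1) if len(pl)>9 else 0)
E
python3 stk.py
```

```text
top -14.999999999999998 [ 6.377e+02 -2.071e+02  4.990e+01 -2.000e-01] -9.95447772319283 295 1.0703331314679665
top -10.0 [ 6.25e+02 -2.09e+02  5.80e+01 -2.00e-01] -10.0 0 nan
top -5.0 [ 6.377e+02 -2.071e+02  4.990e+01 -2.000e-01] -9.95447771365341 295 1.0703331314683708
top 0.0 [ 6.377e+02 -2.071e+02  4.990e+01 -2.000e-01] -9.954477710042514 295 1.0703331314721447
plate z in stack frame (-10 exp) -10.867367475328368 357 [-0.04700205 -8.61733525]
scene -14.999999999999998 [ 6.25e+02 -2.09e+02  5.80e+01 -3.00e-01] -14.999999999999998 0 nan
scene -10.0 [ 6.25e+02 -2.09e+02  5.80e+01 -2.00e-01] -10.0 0 nan
scene -5.0 [ 6.25e+02 -2.09e+02  5.80e+01 -1.00e-01] -5.0 0 nan
scene 0.0 [ 6.413e+02 -2.067e+02  4.990e+01 -2.000e-01] -10.95194798318488 153 1.614813896002699
plate z in stack frame (-10 exp) -9.304961228173537 116 [-0.22800108  0.1463188 ]
  return _methods._mean(a, axis=axis, dtype=dtype,
  ret = ret.dtype.type(ret / rcount)
```

```bash
cat > ov.py <<'E'
from stk import *
def ring(w=29):
    th=np.linspace(-A,A,40);b=np.linspace(0,np.pi,25)
    r=[((75+w)*np.cos(t)-75,(75+w)*np.sin(t)) for t in th]
    r+=[(75*np.cos(A)-75+w*np.cos(A+x),75*np.sin(A)+w*np.sin(A+x)) for x in b]
    r+=[((75-w)*np.cos(t)-75,(75-w)*np.sin(t)) for t in th[::-1]]
    r+=[(75*np.cos(A)-75+w*np.cos(-A+np.pi+x),-75*np.sin(A)+w*np.sin(-A+np.pi+x)) for x in b]
    return np.array(r)/1e3
def ringw(o,Rm,z=.032,w=29):
    r=ring(w);return np.c_[r,np.full(len(r),z)]@Rm.T+o
def over(p,lst,ctr,S=8,hw=(45,32)):
    uvc=proj(p,np.array([ctr]))[0];x0,y0=int(uvc[0])-hw[0],int(uvc[1])-hw[1]
    im=cv2.resize(np.ascontiguousarray(p["pixels"][y0:y0+2*hw[1],x0:x0+2*hw[0],::-1]),None,fx=S,fy=S,interpolation=cv2.INTER_CUBIC)
    for w,col in lst: cv2.polylines(im,[np.int32((proj(p,w)-[x0,y0]+.5)*S)],True,col,1)
    return im
E
python3 - <<'E'
from ov import *
a=[]
for n,s in(("top",(.6377,-.2071,.0499,-9.95)),("scene",(.6413,-.2067,.0499,-10.2))):
    o=np.array(s[:3]);Rm=Rst(np.radians(s[3]))
    a.append(over(P[n],[(ringw(o,Rm),(0,0,255)),(ringw(o,Rm,w=27),(0,255,0)),(ringw(o,Rm,.022),(255,0,0))],o,S=8,hw=(48,34)))
cv2.imwrite("pics/st_top.png",a[0]);cv2.imwrite("pics/st_scene.png",a[1])
E
```

```text
(no output)
```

View pics/st_top.png

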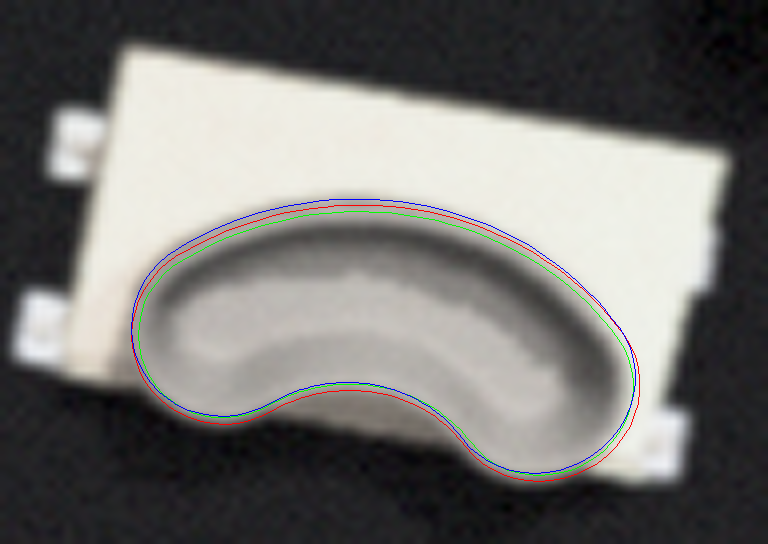

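View pics/st_scene.png

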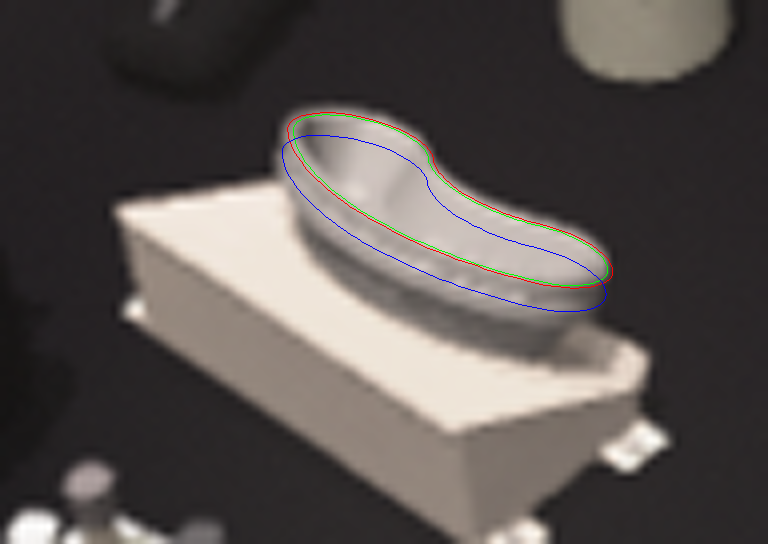

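```bash
cat > edge.py <<'E'
from ov import *
def edgefit(p,s0,z=None,rng=2.5,nlook=None,Rfun=Rst,zs=(.032,.022),dz=0.,minabs=6,verb=False):
    """s=[x,y,yaw] mm,mm,rad ; fixed origin height z(mm)"""
    g=cv2.GaussianBlur(p["pixels"].mean(2).astype(np.float32),(0,0),.6)
    s=np.array(s0,float)
    t=np.arange(-rng,rng+.01,.1)
    for it in range(15):
        def curves(s):
            return [ringw(np.array([s[0],s[1],z])/1e3,Rfun(s[2]),zz) for zz in zs]
        # silhouette: per index choose the curve point farther out
        Cs=[proj(p,c) for c in curves(s)]
        T=np.roll(Cs[0],-1,0)-np.roll(Cs[0],1,0);N=np.stack([T[:,1],-T[:,0]],-1);N/=np.linalg.norm(N,axis=1)[:,None]
        if ((Cs[0]+N-Cs[0].mean(0))*N).sum()<0: N=-N
        out=np.argmax([((c-Cs[0])*N).sum(1) for c in Cs],0)
        B=np.array([Cs[o][i] for i,o in enumerate(out)])
        S=B[:,None]+t[None,:,None]*N[:,None]
        val=cv2.remap(g,S[...,0].astype(np.float32),S[...,1].astype(np.float32),cv2.INTER_CUBIC)
        gr=np.abs(np.gradient(val,.1,axis=1))
        j=gr.argmax(1);ok=(gr.max(1)>minabs)&(j>2)&(j<len(t)-3)
        tgt=B+t[j][:,None]*N
        def f(x):
            C=[proj(p,c) for c in curves(x[:3])]
            b=np.array([C[o][i] for i,o in enumerate(out)])
            return (((tgt-b)*N).sum(1)-x[3])[ok]
        r=least_squares(f,np.r_[s,0.],x_scale=[1,1,.02,.5],loss='soft_l1',f_scale=.3);s=r.x[:3]
    return s,r.x[3],ok.sum(),np.sqrt(np.mean(f(r.x)**2))
Rfl=lambda y:R.from_euler('z',y).as_matrix()
E
python3 - <<'E'
from edge import *
for z in(48.9,49.9,50.9):
  for n in P:
    print(z,n,[np.round(a,2) for a in edgefit(P[n],[638 if n=='top' else 641,-206.5,np.radians(-10)],z)])
for n in P:
    print(n,edgefit(P[n],[461,-10.5,.835],0,Rfun=Rfl,zs=(.032,)),edgefit(P[n],[428.2,381,-.71],0,Rfun=Rfl,zs=(.032,)))
E
```

```text
48.9 top [array([ 6.3439e+02, -2.0447e+02, -1.7000e-01]), np.float64(-1.12), np.int64(121), np.float64(1.19)]
48.9 scene [array([ 6.4269e+02, -2.0863e+02, -1.9000e-01]), np.float64(0.97), np.int64(126), np.float64(0.48)]
49.9 top [array([ 6.3390e+02, -2.0428e+02, -1.7000e-01]), np.float64(-1.06), np.int64(123), np.float64(1.18)]
49.9 scene [array([ 6.4346e+02, -2.0798e+02, -1.8000e-01]), np.float64(0.96), np.int64(126), np.float64(0.5)]
50.9 top [array([ 6.3361e+02, -2.0471e+02, -1.7000e-01]), np.float64(-1.17), np.int64(123), np.float64(1.28)]
50.9 scene [array([ 6.4420e+02, -2.0683e+02, -1.8000e-01]), np.float64(0.95), np.int64(125), np.float64(0.47)]
top (array([460.79195119, -10.29286712,   0.83536096]), np.float64(0.3084168063257535), np.int64(130), np.float64(0.35490661277830043)) (array([427.97361021, 381.44229075,  -0.70971861]), np.float64(0.35192752120124804), np.int64(130), np.float64(0.32275948053647524))
scene (array([463.26339928, -12.93952296,   0.83189899]), np.float64(0.19161582300413668), np.int64(130), np.float64(0.29201125271713624)) (array([431.21024548, 379.26805792,  -0.71175229]), np.float64(0.19264363091000744), np.int64(130), np.float64(0.2758988975763238))
```

```bash
sed -i 's/minabs=6,verb=False/minabs=6,off=None/; s/-x\[3\])\[ok\]/-(x[3] if off is None else off))[ok]/' edge.py
python3 - <<'E'
from edge import *
for n in P:
  for rng in(1.2,1.6,2.):
    for zs in((.032,),(.032,.022)):
      print(n,rng,zs,[np.round(a,3) for a in edgefit(P[n],[638 if n=='top' else 641,-206,np.radians(-10)],49.9,rng=rng,zs=zs,off=.3 if n=="top" else .2)])
# stand: plate mask contour in top
p=P["top"];C=cloud(p)
m=(p["pixels"].min(2)>200)&(p["range_z"]>0)&(np.hypot(C[...,0]-.65,C[...,1]+.21)<.13)&(C[...,2]>.035)
q=C[m];c,*_=np.linalg.lstsq(np.c_[q[:,:2],np.ones(len(q))],q[:,2],rcond=None)
print("plate",c,"tilt",np.degrees(np.arctan(np.hypot(c[0],c[1]))),"yaw",np.degrees(np.arctan2(c[1],c[0])),len(q), "height at stack", c@[.638,-.206,1])
E
```

```text
top 1.2 (0.032,) [array([ 6.39264e+02, -2.03979e+02, -1.78000e-01]), np.float64(0.0), np.int64(108), np.float64(0.465)]
top 1.2 (0.032, 0.022) [array([ 6.38135e+02, -2.05867e+02, -1.80000e-01]), np.float64(0.0), np.int64(112), np.float64(0.489)]
top 1.6 (0.032,) [array([ 6.39002e+02, -2.03710e+02, -1.79000e-01]), np.float64(0.0), np.int64(112), np.float64(0.633)]
top 1.6 (0.032, 0.022) [array([ 6.38333e+02, -2.05583e+02, -1.74000e-01]), np.float64(0.0), np.int64(110), np.float64(0.576)]
top 2.0 (0.032,) [array([ 6.38636e+02, -2.03662e+02, -1.74000e-01]), np.float64(0.0), np.int64(113), np.float64(0.865)]
top 2.0 (0.032, 0.022) [array([ 6.38261e+02, -2.04709e+02, -1.72000e-01]), np.float64(0.0), np.int64(114), np.float64(0.783)]
scene 1.2 (0.032,) [array([ 6.40015e+02, -2.09560e+02, -1.82000e-01]), np.float64(0.0), np.int64(119), np.float64(0.302)]
scene 1.2 (0.032, 0.022) [array([ 6.40509e+02, -2.09191e+02, -1.94000e-01]), np.float64(0.0), np.int64(101), np.float64(0.39)]
scene 1.6 (0.032,) [array([ 6.39863e+02, -2.10022e+02, -1.84000e-01]), np.float64(0.0), np.int64(125), np.float64(0.364)]
scene 1.6 (0.032, 0.022) [array([ 6.40334e+02, -2.09182e+02, -1.96000e-01]), np.float64(0.0), np.int64(107), np.float64(0.487)]
scene 2.0 (0.032,) [array([ 6.39760e+02, -2.09747e+02, -1.88000e-01]), np.float64(0.0), np.int64(130), np.float64(0.476)]
scene 2.0 (0.032, 0.022) [array([ 6.40560e+02, -2.09803e+02, -1.94000e-01]), np.float64(0.0), np.int64(109), np.float64(0.659)]
plate [ 0.39047414 -0.07943312 -0.22292047] tilt 21.725881096164557 yaw -11.498627721910626 1317 height at stack 0.042565248427170715
```

Run:
```python
from edge import *
p=P["top"];C=cloud(p)
o=np.array([.639,-.207,.0499]);Rm=Rst(np.radians(-10.3))
q=((C-o)@Rm)*1e3
pl=(sd(q[...,:2].reshape(-1,2)).reshape(q.shape[:2])>9)&(p["range_z"]>0)&(abs(q[...,2]+10)<12)&(q[...,0]>5)&(abs(q[...,1])<88)&(q[...,0]<60)&(p["pixels"].min(2)>170)
X=q[pl]
f=lambda s:X[:,2]-s[0]-s[1]*X[:,0]-s[2]*X[:,1]
r=least_squares(f,[-10,0,0],loss='soft_l1');print(len(X),r.x,np.degrees(np.arctan(r.x[1:])),np.percentile(X[:,0],[1,99]))
for a in range(5,60,6):
    k=abs(X[:,0]-a)<3
    if k.sum(): print(a,k.sum(),np.median(X[k,2]),X[k,2].std())
```

```text
787 [-9.90135520e+00 -3.88387301e-03  1.80779248e-03] [-0.22252841  0.10357877] [ 7.67325983 53.478036  ]
5 9 -10.99484491366952 1.8128642794172798
11 27 -10.65341959065285 2.039208580576348
17 41 -10.142561426742471 1.997488723661389
23 60 -9.73469808934868 1.8486582319345997
29 87 -9.677640055897589 1.990456141583691
35 122 -9.962593192575167 2.003364225276919
41 161 -10.181970818456291 1.8667156588899938
47 177 -10.294134046038677 1.9728520359846753
53 103 -10.208929466096766 1.9656068112574143
```

```bash
cat > mv.py <<'E'
from edge import *
from workcell import get_obs
def dish_R(yaw,tilt=0): return R.from_euler('z',yaw,degrees=True).as_matrix()@R.from_euler('y',-tilt,degrees=True).as_matrix()
def tool_R(D,sg): # tool x = -dish z ; tool y = sg*dish x
    x=-D[:,2];y=sg*D[:,0];return np.stack([x,y,np.cross(x,y)],1)
def cur():
    o=get_obs();return np.array(o["ee_pos"]),R.from_euler('xyz',o["tcp_rot"],degrees=True).as_matrix(),o
def row(pt,Rt):
    p,M,o=cur()
    return np.round((pt-p)@M*1e3,1),np.round(R.from_matrix(M.T@Rt).as_rotvec(),4)
E
python3 - <<'E'
from mv import *
p,M,o=cur();print(M.round(3),"y yaw",np.degrees(np.arctan2(M[1,1],M[0,1])))
for nm,c,y in(("d1",(.462,-.0116),47.8),("d2",(.4296,.3804),-40.7),("st",(.6392,-.2075),-10.3)):
    q1=np.degrees(np.arctan2(c[1],c[0]))
    y0=np.degrees(np.arctan2(M[1,1],M[0,1]))
    for sg in(1,-1):
        d=y+(180 if sg<0 else 0); q6=90-((d-y0)-(q1-63.3)); print(nm,sg,(q6+180)%360-180)
    print(nm)
E
```

```text
[[-0.     0.449  0.893]
 [-0.     0.893 -0.449]
 [-1.    -0.    -0.   ]] y yaw 63.308528417751596
d1 1 40.770235281534156
d1 -1 -139.22976471846584
d1
d2 1 172.23261085819001
d2 -1 -7.767389141809986
d2
st 1 82.3238265582491
st -1 -97.6761734417509
st
```

Run:
```python
from mv import *
T=tool_R(dish_R(47.8),1);c=np.array([.462,-.0116,.07])
print(row(c,T)); p,M,o=cur()
print(R.from_matrix(M).as_euler('xyz',degrees=True),o["tcp_rot"])
```

```text
(array([ 161.2, -352.7,  418. ]), array([0.2707, 0.    , 0.0005]))
[ -92.8412559    89.97407086 -119.53272777] [ -92.8412559    89.97407086 -119.53272777]
```

Request:
{"name": "apply_moves", "arguments": {"rows": [[[80,-353,418,0.27,0,0,1],[80,-353,418,0.27,0,0,1],[80,-353,418,0.27,0,0,1],[80,-353,418,0.27,0,0,1],[80,-353,418,0.27,0,0,1],[80,-353,418,0.27,0,0,1],[80,-353,418,0.27,0,0,1],[80,-353,418,0.27,0,0,1],[80,-353,418,0.27,0,0,1],[80,-353,418,0.27,0,0,1],[80,-353,418,0.27,0,0,1],[80,-353,418,0.27,0,0,1],[80,-353,418,0.27,0,0,1],[120,-353,418,0.27,0,0,1],[161,-353,418,0.27,0,0,1],[161,-353,418,0.27,0,0,1],[161,-353,418,0.27,0,0,1]]], "newtons": 40}}

```text
time: 2.0
ee_pos: [0.4615, -0.0108, 0.0712]
tcp_rot: [-117.6, 90.0, -159.7]
wrist_force: [-0.2, -0.1, 1.0]
opening: 0.0854
```

Run:
```python
from mv import *
T=tool_R(dish_R(47.8),1)
print(row(np.array([.462,-.0116,.018]),T))
```

```text
(array([53.2, -0.3,  0.9]), array([ 0.0024, -0.0003,  0.0006]))
```

Request:
{"name": "apply_moves", "arguments": {"rows": [[[30,0,1,0,0,0,1],[53,0,1,0,0,0,1],[53,0,1,0,0,0,1],[53,0,1,0,0,0,0.5],[53,0,1,0,0,0,0.2],[53,0,1,0,0,0,0],[53,0,1,0,0,0,0],[53,0,1,0,0,0,0]]], "newtons": 40}}

```text
time: 2.8
ee_pos: [0.4636, -0.0114, 0.0209]
tcp_rot: [38.3, 89.8, -3.7]
wrist_force: [-3.6, 1.1, 8.7]
opening: 0.0572
```

Run:
```python
from mv import *
from workcell import cams
o=get_obs();print(o["time"],o["ee_pos"],o["opening"],o["wrist_force"])
p=cams.camera("top");pickle.dump(p,open("top1.pkl","wb"));q=cams.camera("scene");pickle.dump(q,open("scene1.pkl","wb"))
a=over(p,[],[.462,-.011,.03],S=6,hw=(45,40));b=over(q,[],[.462,-.011,.03],S=8,hw=(45,36))
cv2.imwrite("pics/g1t.png",a);cv2.imwrite("pics/g1s.png",b)
```

```text
2.8 [ 0.46356729 -0.01138562  0.02094774] 0.05722337255419935 [-3.60556999  1.05019871  8.71445813]
```

View pics/g1s.png

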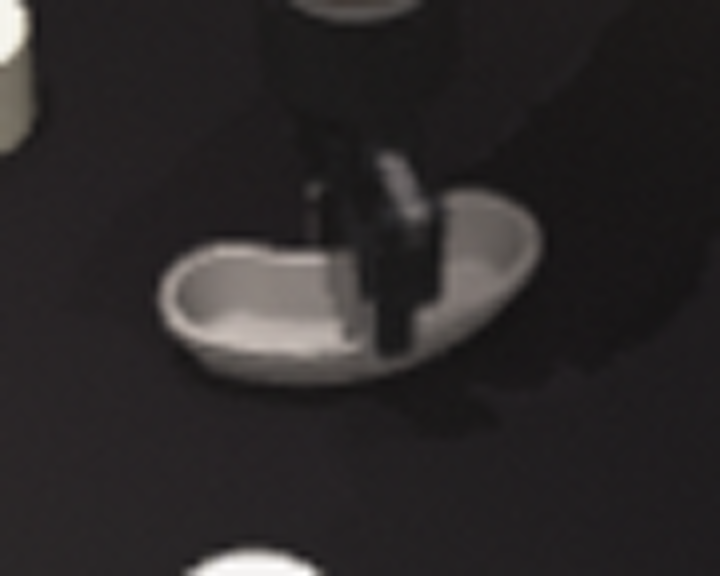

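Request:
{"name": "apply_moves", "arguments": {"rows": [[[-10,0,0,0,0,0,0],[-50,0,0,0,0,0,0],[-90,0,0,0,0,0,0],[-110,0,0,0,0,0,0],[-110,0,0,0,0,0,0]]], "newtons": 40}}

```text
time: 3.4
ee_pos: [0.4652, -0.0114, 0.1356]
tcp_rot: [40.1, 89.4, -1.9]
wrist_force: [0.7, -0.8, -2.4]
opening: 0.0566
```

Run:
```python
from mv import *
from workcell import cams
p_,M,o=cur();print(o["time"],o["ee_pos"],o["opening"],o["wrist_force"],M[:,0],np.degrees(np.arctan2(M[1,1],M[0,1])))
p=cams.camera("top");pickle.dump(p,open("top1.pkl","wb"));q=cams.camera("scene");pickle.dump(q,open("scene1.pkl","wb"))
a=over(p,[],[.462,-.011,.13],S=6,hw=(60,45));b=over(q,[],[.462,-.011,.13],S=8,hw=(45,36))
cv2.imwrite("pics/g2t.png",a);cv2.imwrite("pics/g2s.png",b)
```

```text
3.4 [ 0.46516041 -0.01137918  0.13557947] 0.056625350429893216 [ 0.71632286 -0.80250291 -2.35816844] [ 9.64734599e-03 -3.25717950e-04 -9.99953410e-01] 47.94578970444019
```

View pics/g2s.png

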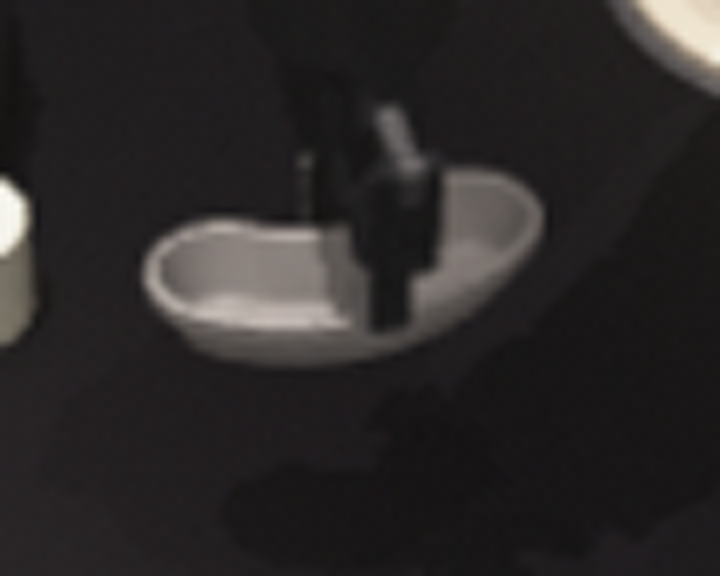

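View pics/g2t.png

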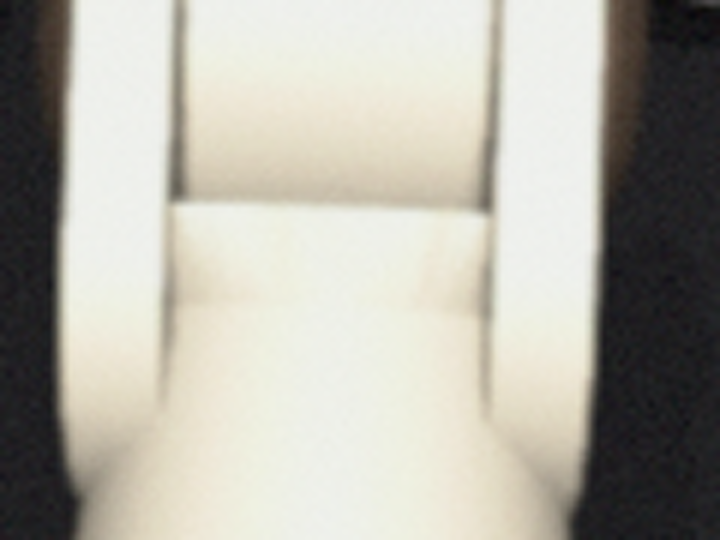

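```bash
cat > held.py <<'E'
from mv import *
def fit6(p,o0,R0,rng=3.,minabs=5,off=.2,prior=(3,3,3,.03,.03,.03),usedepth=True,zrng=(29,36),it=12,skipx=14,depthbias=np.zeros(3)):
    """pose of a dish from one camera: rim-top outer edge + depth of rim. returns o,R. skips the gripper zone |y|<skipx"""
    g=cv2.GaussianBlur(p["pixels"].mean(2).astype(np.float32),(0,0),.6)
    t=np.arange(-rng,rng+.01,.1);s=np.zeros(6)
    base=ring(29);keep=np.abs(base[:,1])>skipx/1e3
    def pose(s): return o0+s[:3]/1e3, R.from_rotvec(s[3:]).as_matrix()@R0
    def crv(s):
        o,Rm=pose(s);return proj(p,np.c_[base,np.full(len(base),.032)]@Rm.T+o)
    C=cloud(p);V=p["range_z"]>0
    for k in range(it):
        B=crv(s);T=np.roll(B,-1,0)-np.roll(B,1,0);N=np.stack([T[:,1],-T[:,0]],-1);N/=np.linalg.norm(N,axis=1)[:,None]
        if ((B-B.mean(0))*N).sum()<0:N=-N
        S=B[:,None]+t[None,:,None]*N[:,None]
        val=cv2.remap(g,S[...,0].astype(np.float32),S[...,1].astype(np.float32),cv2.INTER_CUBIC)
        gr=-np.gradient(val,.1,axis=1)   # bright inside -> dark outside
        j=gr.argmax(1);ok=keep&(gr.max(1)>minabs)&(j>2)&(j<len(t)-3);tg=B+t[j][:,None]*N
        o,Rm=pose(s);q=(C-o)@Rm*1e3
        dm=V&(q[...,2]>27)&(q[...,2]<37);D=C[dm];dq=sd(q[dm][:,:2]);kk=(abs(dq+2)<4)&(abs(q[dm][:,1])>skipx);D=D[kk]
        def f(x):
            e=((tg-crv(x))*N).sum(1)[ok]-off
            r=[e/.4]
            if usedepth and len(D):
                o,Rm=pose(x);qq=(D-o)@Rm*1e3;r.append((qq[:,2]-31.)/2/3)
            r.append(x/np.array(prior));return np.concatenate(r)
        s=least_squares(f,s,loss='soft_l1').x
    o,Rm=pose(s)
    return o,Rm,s,ok.sum(),np.sqrt(np.mean(((tg-crv(s))*N).sum(1)[ok]**2)),len(D)
E
python3 - <<'E'
from held import *
p=P["scene"]
for c,y in(((.462,-.0116,0),47.8),((.4296,.3804,0),-40.7),((.6392,-.2075,.0499),None)):
    Rm=dish_R(y) if y else dish_R(-10.3,28)
    r=fit6(p,np.array(c),Rm,skipx=0);print("cal",np.round(r[2],3),r[3:])
pt,M,_=cur()
D=np.stack([M[:,1],-M[:,2],-M[:,0]],1)  # dish x=tool y, z=-tool x, y = z cross x
D[:,1]=np.cross(D[:,2],D[:,0])
o0=pt-M[:,0]*-.019  # guess underside 19mm below tcp
print("det",np.linalg.det(D),o0)
q=pickle.load(open("scene1.pkl","rb"))
r=fit6(q,o0,D,skipx=18,rng=5,prior=(8,8,8,.15,.15,.15));print(np.round(r[2],3),r[3:]);
d=(r[0]-pt)@M*1e3;print("dish origin in tool frame mm",d,"rot(dish axes)",R.from_matrix(D.T@r[1]).as_rotvec())
cv2.imwrite("pics/h1.png",over(q,[(ringw(r[0],r[1]),(0,0,255)),(ringw(r[0],r[1],.022),(255,0,0)),(ringw(o0,D),(0,255,0))],[.462,-.011,.13],S=8,hw=(45,36)))
E
```

```text
cal [ 2.260e-01 -1.825e+00 -1.161e+00  1.000e-03 -5.000e-03  3.000e-03] (np.int64(130), np.float64(0.36417486245591096), 132)
cal [ 1.166 -1.374 -0.593  0.    -0.005 -0.005] (np.int64(130), np.float64(0.36347752040291964), 193)
cal [-0.319 -3.346 -1.46   0.013  0.014 -0.008] (np.int64(127), np.float64(0.5938822873684406), 145)
det 0.9999999999999993 [ 0.46358033 -0.01135187  0.11238097]
[ 3.142e+00  1.037e+00 -1.116e+00 -3.200e-02  2.000e-03  1.500e-02] (np.int64(87), np.float64(1.0219675001381117), 126)
dish origin in tool frame mm [20.12762807  2.87195796  1.63512218] rot(dish axes) [-0.01938148  0.02497955  0.01537473]
```

View pics/h1.png

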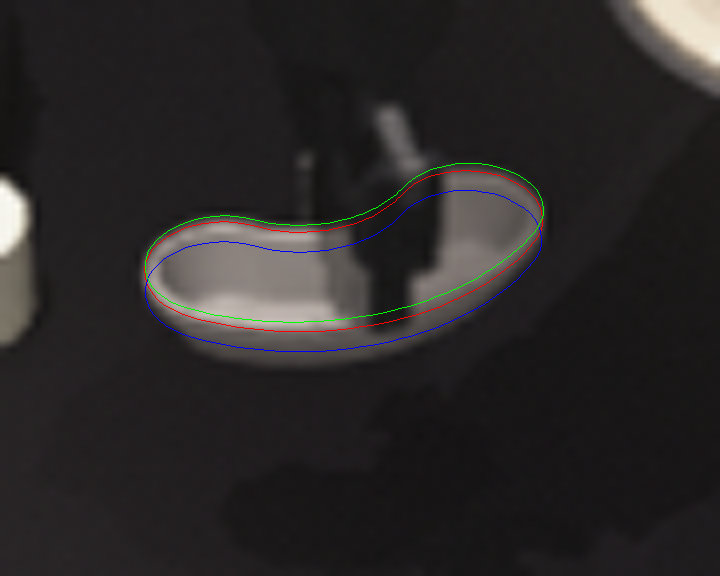

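```bash
cat > tgt.py <<'E'
from held import *
import sys
# target: dish at stack-frame offset (dx,dy,dz mm); stack estimate S; tcp height h above dish underside
S=np.array([.6392,-.2075,.0499]);YAW=-10.3
def goal(dx,dy,dz,h=20.7,sg=1,S=S,yaw=YAW,ox=.7):
    D=dish_R(yaw,28)
    return S+D@np.array([dx-ox,dy,dz+h])/1e3, tool_R(D,sg)
E
python3 - <<'E'
from tgt import *
g=goal(0,0,60);print(g[0],row(*g));print(np.degrees(np.linalg.norm(row(*g)[1])))
E
```

```text
[ 0.60131608 -0.20061532  0.12082524] (array([ 11.1, -48.2, 229.1]), array([ 0.9957, -0.2467,  0.4417]))
63.99141587449572
```

Request:
{"name": "apply_moves", "arguments": {"rows": [[[0,-24,115,0.498,-0.123,0.221,0],[0,-24,115,0.498,-0.123,0.221,0],[0,-24,115,0.498,-0.123,0.221,0],[0,-24,115,0.498,-0.123,0.221,0],[11,-48,229,0.996,-0.247,0.442,0],[11,-48,229,0.996,-0.247,0.442,0],[11,-48,229,0.996,-0.247,0.442,0],[11,-48,229,0.996,-0.247,0.442,0],[11,-48,229,0.996,-0.247,0.442,0],[11,-48,229,0.996,-0.247,0.442,0],[11,-48,229,0.996,-0.247,0.442,0]]], "newtons": 40}}

```text
time: 4.6
ee_pos: [0.6014, -0.2001, 0.1208]
tcp_rot: [89.9, 62.0, -10.2]
wrist_force: [0.0, -0.1, -1.6]
opening: 0.0569
```

```bash
cat > look.py <<'E'
from tgt import *
from workcell import cams
def look(tag,sg=1,h=20.7,skipx=18,both=True,Sp=None,rng=4,prior=(6,6,6,.08,.08,.08)):
    pt,M,o=cur();print("t",o["time"],"tcp",o["ee_pos"].round(4),"open",o["opening"].round(4),"F",o["wrist_force"].round(2))
    D=np.stack([sg*M[:,1],np.zeros(3),-M[:,0]],1);D[:,1]=np.cross(D[:,2],D[:,0])
    o0=pt+D@np.array([.7,0,-h])/1e3
    DS=dish_R(YAW,28)
    print("commanded dish in stack mm",((o0-S)@DS*1e3).round(2),"rot",R.from_matrix(DS.T@D).as_rotvec().round(3))
    q=cams.camera("scene");pickle.dump(q,open(tag+"_s.pkl","wb"))
    r=fit6(q,o0,D,skipx=skipx,rng=rng,prior=prior)
    rs=fit6(P["scene"],S,DS,skipx=0)
    print("seen dish vs cmd, dish axes mm",((r[0]-o0)@D*1e3).round(2),"rot",R.from_matrix(D.T@r[1]).as_rotvec().round(3),"n",r[3:])
    print("seen dish in seen stack mm",((r[0]-rs[0])@rs[1]*1e3).round(2),"in nominal axes",((r[0]-rs[0])@DS*1e3).round(2),"rot",R.from_matrix(rs[1].T@r[1]).as_rotvec().round(3))
    im=over(q,[(ringw(r[0],r[1]),(0,0,255)),(ringw(r[0],r[1],.022),(255,0,0)),(ringw(rs[0],rs[1]),(0,255,0))],S+DS@[0,0,.04],S=8,hw=(48,36))
    cv2.imwrite(f"pics/{tag}_s.png",im)
    return r,rs
E
python3 -c "
from look import *
look('L1')
p=cams.camera('top');cv2.imwrite('pics/L1_t.png',p['pixels'][:,:,::-1])"
```

```text
Traceback (most recent call last):
  File "look.py", line 4, in look
    pt,M,o=cur();print("t",o["time"],"tcp",o["ee_pos"].round(4),"open",o["opening"].round(4),"F",o["wrist_force"].round(2))
                                                                       ^^^^^^^^^^^^^^^^^^
AttributeError: 'float' object has no attribute 'round'
```

```bash
sed -i 's/o\["opening"\].round(4)/round(o["opening"],4)/' look.py
python3 -c "
from look import *
look('L1')
p=cams.camera('top');cv2.imwrite('pics/L1_t.png',p['pixels'][:,:,::-1])"
```

```text
t 4.6 tcp [ 0.6014 -0.2001  0.1208] open 0.0569 F [ 0.   -0.06 -1.57]
commanded dish in stack mm [-1.000e-02  5.500e-01  5.997e+01] rot [0.    0.001 0.002]
seen dish vs cmd, dish axes mm [ 3.13  0.95 -3.3 ] rot [ 0.002  0.091 -0.025] n (np.int64(95), np.float64(0.5416709503367001), 111)
seen dish in seen stack mm [ 2.57  5.22 58.11] in nominal axes [ 3.56  4.86 58.09] rot [-0.004  0.076 -0.011]
```

View pics/L1_s.png

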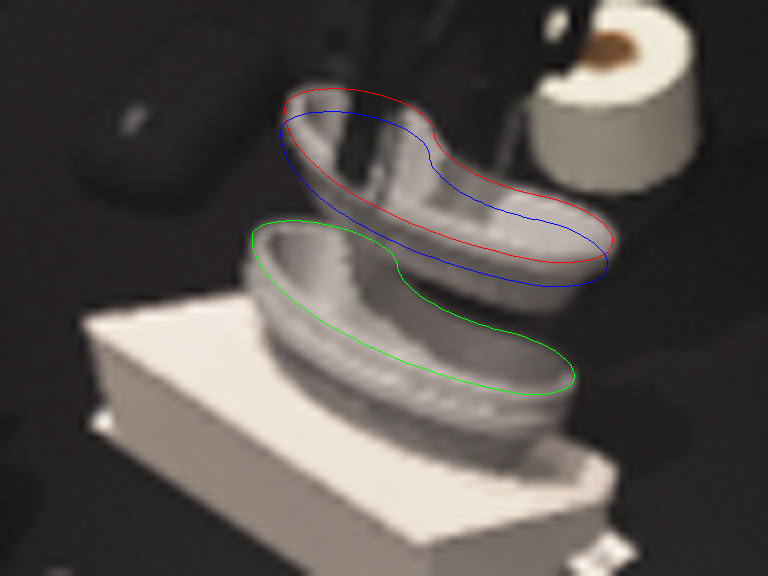

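View pics/L1_t.png

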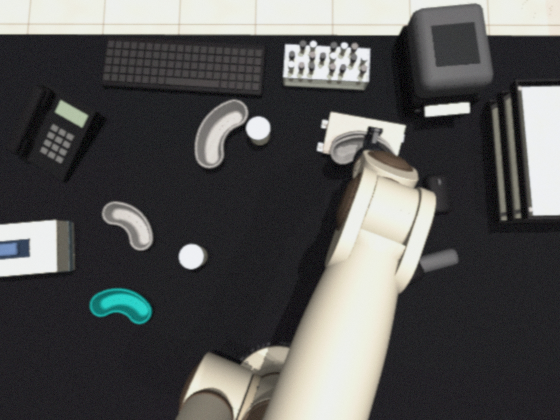

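```bash
cat > rel.py <<'E'
from tgt import *
def rel(tag,sg=1,h=20.7,priors=((6,6,6,.001,.001,.02),(6,6,1,.001,.001,.02),(6,6,6,.03,.03,.03)),rng=4,skipx=18,tcp=None):
    pt,M,o=cur() 
    D=np.stack([sg*M[:,1],np.zeros(3),-M[:,0]],1);D[:,1]=np.cross(D[:,2],D[:,0])
    o0=pt+D@np.array([.7,0,-h])/1e3;DS=dish_R(YAW,28)
    q=pickle.load(open(tag+"_s.pkl","rb"))
    for pr in priors:
      for ud in(True,False):
        r=fit6(q,o0,D,skipx=skipx,rng=rng,prior=pr,usedepth=ud);rs=fit6(P["scene"],S,DS,skipx=0,prior=pr,usedepth=ud,rng=1.6)
        print(pr[2:4],ud,"dish-cmd",((r[0]-o0)@DS*1e3).round(2),"rot",r[2][3:].round(3),r[4].round(2),"| stack-nom",((rs[0]-S)@DS*1e3).round(2),rs[2][3:].round(3),rs[4].round(2),"| rel",((r[0]-rs[0])@DS*1e3).round(2))
E
python3 -c "
from rel import *
rel('L1')"
```

```text
(6, 0.001) True dish-cmd [ 6.35  2.33 -1.35] rot [ 0.     0.002 -0.012] 0.91 | stack-nom [-0.67 -3.66 -1.53] [ 0.     0.    -0.001] 0.41 | rel [ 7.41  6.45 60.29]
(6, 0.001) False dish-cmd [ 6.88  2.96 -0.71] rot [ 0.     0.002 -0.006] 0.95 | stack-nom [ 0.5  -2.81 -0.96] [ 0.     0.    -0.002] 0.4 | rel [ 6.77  6.24 60.35]
(1, 0.001) True dish-cmd [ 4.28  0.68 -2.04] rot [ 0.     0.002 -0.009] 0.95 | stack-nom [ 0.19 -2.78 -1.  ] [0.    0.    0.001] 0.41 | rel [ 4.48  3.92 59.07]
(1, 0.001) False dish-cmd [ 4.34  0.61 -2.07] rot [ 0.     0.003 -0.007] 1.0 | stack-nom [ 0.83 -2.49 -0.62] [ 0.     0.    -0.002] 0.41 | rel [ 3.89  3.57 58.65]
(6, 0.03) True dish-cmd [ 2.9   1.58 -3.42] rot [ 0.028  0.092 -0.017] 0.52 | stack-nom [-0.52 -3.79 -1.54] [ 0.01   0.007 -0.012] 0.36 | rel [ 3.81  5.84 58.22]
(6, 0.03) False dish-cmd [-0.27 -0.99 -4.81] rot [ 0.025  0.099 -0.016] 0.57 | stack-nom [ 0.05 -2.83 -1.07] [ 0.011  0.008 -0.009] 0.38 | rel [ 0.06  2.31 56.36]
```

Run:
```python
from tgt import *
def tilt(p,o,D,label,skip=18):
    C=cloud(p);V=p["range_z"]>0
    for w in(1.5,2.5):
        q=(C[V]-o)@D*1e3;d=sd(q[:,:2])
        k=(abs(d+1)<w)&(q[:,2]>24)&(q[:,2]<42)&(abs(q[:,1])>skip);X=q[k]
        f=lambda s:X[:,2]-s[0]-s[1]*X[:,0]-s[2]*X[:,1]
        r=least_squares(f,[31,0,0],loss='soft_l1',f_scale=2);print(label,w,k.sum(),r.x.round(3),"near/far",np.median(X[X[:,0]>5,2]),np.median(X[X[:,0]<-30,2]))
tilt(P["scene"],np.array([.463,-.0125,0]),dish_R(47.8),"d1 flat",0)
tilt(P["scene"],np.array([.4308,.379,0]),dish_R(-40.7),"d2 flat",0)
DS=dish_R(YAW,28)
tilt(P["scene"],S+DS@[0,-.003,-.0012],DS,"stack",0)
pt,M,o=cur();D=np.stack([M[:,1],np.zeros(3),-M[:,0]],1);D[:,1]=np.cross(D[:,2],D[:,0])
q=pickle.load(open("L1_s.pkl","rb"))
for dx,ry in((2,0),(3,.045),(3,.09)):
    DD=D@R.from_euler('y',ry).as_matrix()
    tilt(q,pt+D@np.array([dx,1,-20.7-1.2])/1e3,DD,f"held {dx} {ry}")
# depth overview
C=cloud(q);DSq=(C-S)@DS*1e3
m=(q["range_z"]>0)
print("tilt about floor: pts with y in +-(25..60)")
for y0 in(-60,-45,-30,30,45,60):
    k=m&(abs(DSq[...,1]-y0)<6)&(DSq[...,2]>50)&(DSq[...,2]<110)&(abs(DSq[...,0])<70)
    X=DSq[k];i=np.argsort(X[:,0]);X=X[i]
    print(y0,[(int(a),round(float(np.median(X[abs(X[:,0]-a)<3,2])),1)) for a in range(-55,50,6) if (abs(X[:,0]-a)<3).sum()>2])
u=np.uint8(q["pixels"][:,:,::-1]);uv=proj(q,S[None]+[[0,0,.06]])[0].astype(int)
cv2.imwrite("pics/L1_z.png",cv2.resize(u[uv[1]-40:uv[1]+20,uv[0]-40:uv[0]+40],None,fx=10,fy=10,interpolation=cv2.INTER_CUBIC))
```

```text
d1 flat 1.5 86 [ 2.9e+01 -2.0e-03  3.0e-03] near/far 28.95849385631322 28.84213583036177
d1 flat 2.5 130 [2.92e+01 5.00e-03 5.00e-03] near/far 29.154063293093778 28.75360114753245
d2 flat 1.5 107 [ 2.9329e+01  5.0000e-03 -1.0000e-03] near/far 29.779138347652886 29.093592857888815
d2 flat 2.5 158 [ 2.9732e+01  1.3000e-02 -3.0000e-03] near/far 30.058103246479057 29.431427497114356
stack 1.5 74 [ 3.0106e+01 -2.0000e-03 -2.5000e-02] near/far 29.768153250031116 30.73650360734041
stack 2.5 118 [ 3.0058e+01 -1.9000e-02 -1.5000e-02] near/far 29.453107691729315 30.809858607173226
held 2 0 1.5 58 [ 2.8838e+01 -8.0000e-03 -3.0000e-03] near/far 28.34471022489833 28.507468398311726
held 2 0 2.5 89 [ 2.9049e+01 -1.8000e-02 -5.0000e-03] near/far 28.34471022489833 29.451143134242066
held 3 0.045 1.5 48 [ 2.9759e+01  3.2000e-02 -7.0000e-03] near/far 31.655292614601255 29.07266547252835
held 3 0.045 2.5 87 [ 2.8745e+01 -1.0000e-03 -0.0000e+00] near/far 28.320149521148224 29.519426404135633
held 3 0.09 1.5 42 [2.9449e+01 3.0000e-02 3.0000e-03] near/far 32.18986618634765 28.778718320240404
held 3 0.09 2.5 74 [2.9517e+01 4.5000e-02 2.0000e-03] near/far 31.220203792064826 28.107574479139167
tilt about floor: pts with y in +-(25..60)
-60 [(-1, 70.4), (11, 85.2)]
-45 [(11, 67.1), (17, 85.4)]
-30 [(-31, 82.3), (-25, 76.0), (11, 64.0), (17, 71.7), (23, 86.9), (29, 86.2)]
30 [(-37, 83.9), (-31, 86.7), (-25, 82.8), (11, 67.2), (17, 71.0), (23, 84.6), (29, 85.9)]
45 [(-43, 85.2), (-37, 82.5), (5, 65.8), (11, 73.2), (17, 84.8), (23, 87.2)]
60 [(-43, 86.8), (-37, 90.5), (-7, 66.5), (-1, 69.9), (5, 80.3), (11, 86.4), (17, 86.4)]
```

View pics/L1_z.png

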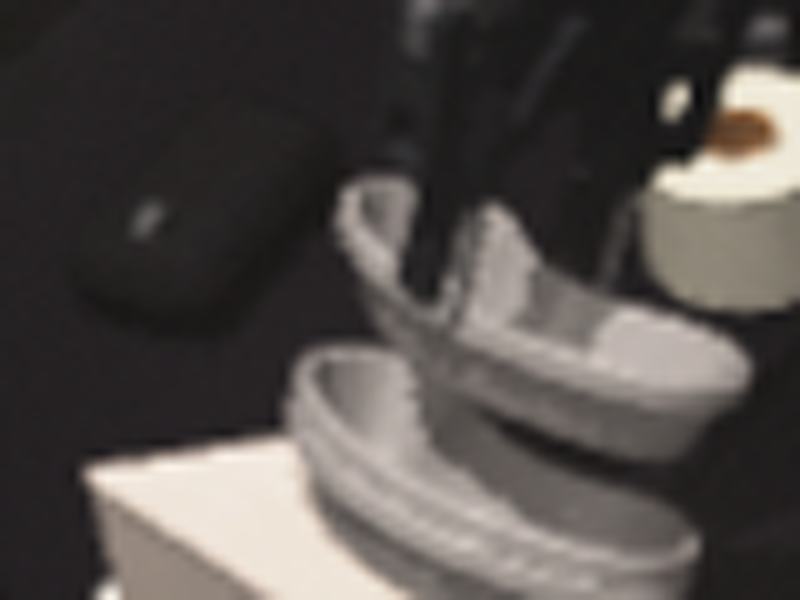

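```bash
cat > far.py <<'E'
from tgt import *
def farfit(p,o0,D,sgn=1,rng=2.5,off=.2,minabs=5,skip=18,show=None,yawfree=True):
    """fit in-plane dx,dy,(yaw) with silhouette points of rim top against the background beyond (far side)"""
    g=cv2.GaussianBlur(p["pixels"].mean(2).astype(np.float32),(0,0),.6)
    base=ring(29);nb=len(base);T=np.roll(base,-1,0)-np.roll(base,1,0);Nb=np.stack([T[:,1],-T[:,0]],-1);Nb/=np.linalg.norm(Nb,axis=1)[:,None]
    if (Nb[20]@[1,0])<0:Nb=-Nb
    M,e=cam(p);v=(e-o0)@D;v=v[:2]/np.linalg.norm(v[:2])
    far=(Nb@v<.15)&(np.abs(base[:,1])>skip/1e3)
    t=np.arange(-rng,rng+.01,.1);s=np.zeros(3)
    def crv(s):
        c,sn=np.cos(s[2]),np.sin(s[2]);b=base@np.array([[c,sn],[-sn,c]])+s[:2]/1e3
        return proj(p,np.c_[b,np.full(nb,.032)]@D.T+o0)
    for k in range(15):
        B=crv(s);T=np.roll(B,-1,0)-np.roll(B,1,0);N=np.stack([T[:,1],-T[:,0]],-1);N/=np.linalg.norm(N,axis=1)[:,None]
        if ((B-B.mean(0))*N).sum()<0:N=-N
        SS=B[:,None]+t[None,:,None]*N[:,None]
        val=cv2.remap(g,SS[...,0].astype(np.float32),SS[...,1].astype(np.float32),cv2.INTER_CUBIC)
        gr=-np.gradient(val,.1,axis=1);j=gr.argmax(1);ok=far&(gr.max(1)>minabs)&(j>2)&(j<len(t)-3);tg=B+t[j][:,None]*N
        f=lambda x:np.r_[((tg-crv(x))*N).sum(1)[ok]-off,x[2]/(.05 if yawfree else 1e-4)]
        r=least_squares(f,s,x_scale=[1,1,.02],loss='soft_l1',f_scale=.3);s=r.x
    cov=np.linalg.inv(r.jac.T@r.jac+1e-9*np.eye(3))*.1
    return s,ok.sum(),np.sqrt(np.mean(f(s)[:-1]**2)),tg[ok]
def toolD(M,sg=1):
    D=np.stack([sg*M[:,1],np.zeros(3),-M[:,0]],1);D[:,1]=np.cross(D[:,2],D[:,0]);return D
DS=dish_R(YAW,28)
E
python3 - <<'E'
from far import *
p=P["scene"]
for c,y in(((.463,-.0125,0),47.8),((.4308,.379,0),-40.7)): 
    print("flat",[np.round(x,3) for x in farfit(p,np.array(c),dish_R(y),skip=0)[:3]])
for z in(-1.2,0): 
  for sk in (0,18): print("stack",z,[np.round(x,3) for x in farfit(p,S+DS@[0,-.003,z/1e3],DS,skip=sk,yawfree=False)[:3]])
pt,M,o=cur();D=toolD(M);q=pickle.load(open("L1_s.pkl","rb"))
for h in(20.7,21.9,23.1):
  for yf in (True,False):
    print("held",h,[np.round(x,3) for x in farfit(q,pt+D@np.array([.7,0,-h])/1e3,D,yawfree=yf)[:3]])
  print(((pt+D@np.array([.7,0,-h])/1e3-S)@DS*1e3).round(2))
E
```

```text
flat [array([-0.301, -0.576, -0.003]), np.int64(78), np.float64(0.286)]
flat [array([ 0.164,  0.497, -0.004]), np.int64(84), np.float64(0.267)]
stack -1.2 [array([-0.756, -0.765, -0.   ]), np.int64(79), np.float64(0.329)]
stack -1.2 [array([-0.209, -0.051, -0.   ]), np.int64(57), np.float64(0.29)]
stack 0 [array([ 1.68 ,  1.701, -0.   ]), np.int64(79), np.float64(0.318)]
stack 0 [array([ 1.928,  1.832, -0.   ]), np.int64(57), np.float64(0.336)]
held 20.7 [array([ 5.832,  1.851, -0.025]), np.int64(54), np.float64(0.486)]
held 20.7 [array([ 5.618,  2.936, -0.   ]), np.int64(55), np.float64(0.472)]
[ 0.39  0.47 60.1 ]
held 21.9 [array([ 2.974,  0.199, -0.009]), np.int64(55), np.float64(0.54)]
held 21.9 [array([ 2.92 ,  0.694, -0.   ]), np.int64(55), np.float64(0.537)]
[ 0.39  0.47 58.9 ]
held 23.1 [array([ 0.406, -2.174, -0.014]), np.int64(55), np.float64(0.467)]
held 23.1 [array([ 0.562, -1.466, -0.   ]), np.int64(55), np.float64(0.587)]
[ 0.39  0.47 57.7 ]
```

Run:
```python
from far import *
q=dict(P["top"]);q["pixels"]=cv2.imread("pics/L1_t.png")[:,:,::-1]
pt,M,o=cur();D=toolD(M);o0=pt+D@np.array([.7,0,-21.9])/1e3
os=np.array([.6382,-.2057,.0499])
cv2.imwrite("pics/L1_tz.png",over(q,[(ringw(o0,D),(0,0,255)),(ringw(o0,D,.022),(255,0,0)),(ringw(os,DS),(0,255,0))],o0+D@[0,.04,.03],S=12,hw=(33,24)))
```

```text
(no output)
```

View pics/L1_tz.png

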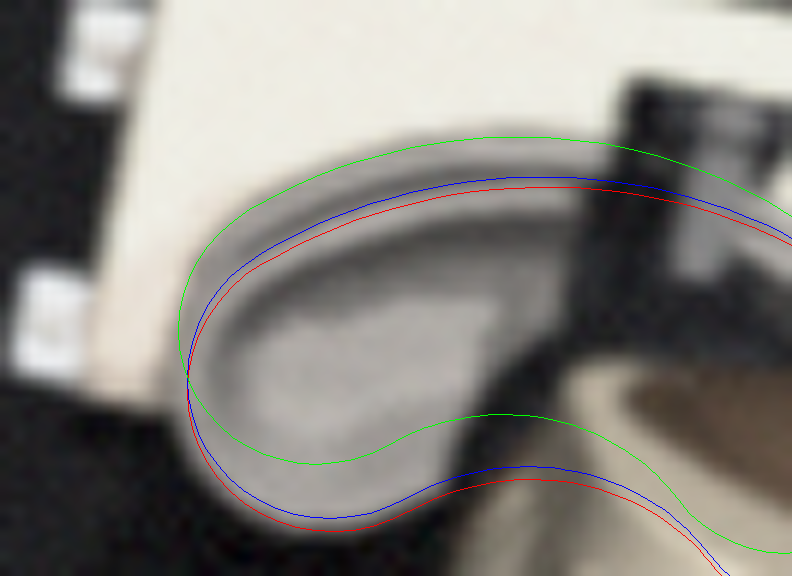

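```bash
python3 -c "
from far import *
for dz in(40,30,24): print(dz,row(*goal(-1.2,-.9,dz,h=21.5)))"
```

```text
40 (array([19.3, -1.6,  1.4]), array([ 0.0015, -0.0002,  0.0001]))
30 (array([29.3, -1.6,  1.4]), array([ 0.0015, -0.0002,  0.0001]))
24 (array([35.3, -1.6,  1.4]), array([ 0.0015, -0.0002,  0.0001]))
```

Request:
{"name": "apply_moves", "arguments": {"rows": [[[10,-1.2,0.9,0,0,0,0],[20,-1.2,0.9,0,0,0,0],[28,-1.2,0.9,0,0,0,0],[28,-1.2,0.9,0,0,0,0]]], "newtons": 40}}

```text
time: 5.1
ee_pos: [0.613, -0.203, 0.0934]
tcp_rot: [90.0, 62.2, -10.2]
wrist_force: [-0.4, -0.1, -2.3]
opening: 0.0567
```

```bash
cat > st.py <<'E'
from far import *
from workcell import cams
def st(tag,h=21.5,sg=1,pic=True,hs=10):
    pt,M,o=cur();D=toolD(M,sg);o0=pt+D@np.array([.7,0,-h])/1e3
    print("t",round(o["time"],2),"open",round(o["opening"],4),"F in stack axes",(o["wrist_force"]@DS).round(2),"T",(np.array(o["torque"])@DS).round(2))
    print("dish in stack (cmd)",((o0-S)@DS*1e3).round(2),R.from_matrix(DS.T@D).as_rotvec().round(3))
    if pic:
        a=cams.camera("scene");b=cams.camera("top")
        pickle.dump(a,open(tag+"_s.pkl","wb"));pickle.dump(b,open(tag+"_t.pkl","wb"))
        c=S+DS@[0,0,.035]
        cv2.imwrite(f"pics/{tag}.png",np.hstack([over(a,[],c,S=8,hw=(48,36))[:, :],over(b,[],c,S=8,hw=(0,0)) if 0 else np.zeros((576,0,3),np.uint8)]))
        cv2.imwrite(f"pics/{tag}_t.png",over(b,[],c,S=10,hw=(38,28)))
E
python3 -c "
from st import *
st('M1')"
```

```text
t 5.1 open 0.0567 F in stack axes [-1.44 -0.18 -1.85] T [ 0.    0.6  -0.01]
dish in stack (cmd) [-2.43 -0.19 29.38] [0.001 0.003 0.001]
```

View pics/M1.png

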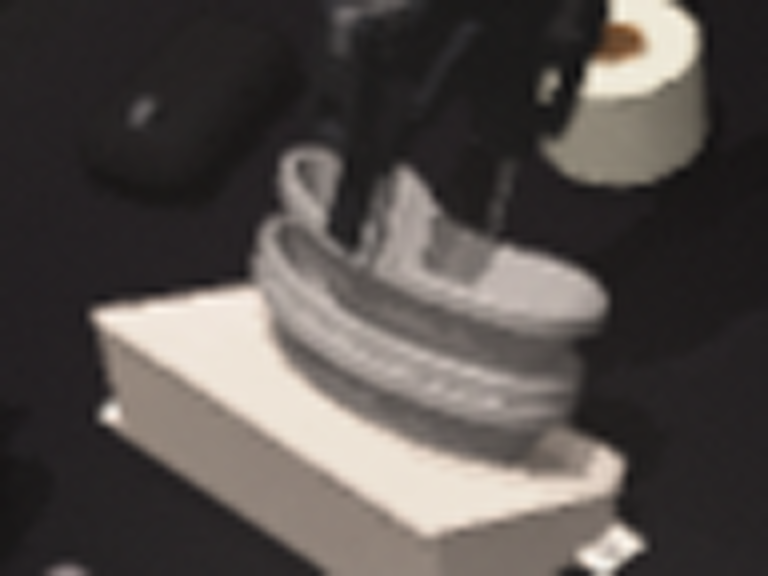

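View pics/M1_t.png

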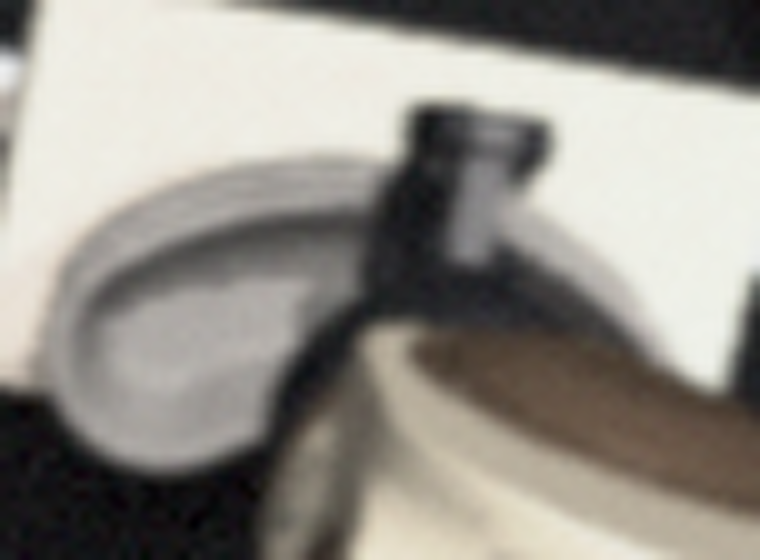

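Request:
{"name": "apply_moves", "arguments": {"rows": [[[0,1,0,0,0,0,0],[0,1,0,0,0,0,0],[0,1,0,0,0,0,0]]], "newtons": 40}}

```text
time: 5.5
ee_pos: [0.6143, -0.2034, 0.0961]
tcp_rot: [89.9, 62.0, -10.3]
wrist_force: [-0.8, -0.2, -1.7]
opening: 0.0566
```

```bash
python3 -c "
from st import *
st('M1',pic=False)"
```

```text
t 5.5 open 0.0566 F in stack axes [-1.44 -0.3  -1.2 ] T [-0.1   0.57 -0.01]
dish in stack (cmd) [ 0.11 -0.37 31.14] [0.    0.001 0.002]
```

Request:
{"name": "apply_moves", "arguments": {"rows": [[[4,-0.5,0,0,0,0,0],[8,-0.5,0,0,0,0,0],[10,-0.5,0,0,0,0,0],[10,-0.5,0,0,0,0,0],[10,-0.5,0,0,0,0,0]]], "newtons": 40}}

```text
time: 6.0
ee_pos: [0.6185, -0.2041, 0.0869]
tcp_rot: [90.0, 62.0, -10.2]
wrist_force: [-1.4, -0.2, -0.8]
opening: 0.0568
```

```bash
python3 -c "
from st import *
st('M2')"
```

```text
t 6.0 open 0.0568 F in stack axes [-1.59 -0.43 -0.07] T [-0.04  0.55  0.01]
dish in stack (cmd) [-0.53 -0.33 20.99] [0.    0.001 0.002]
```

View pics/M2.png

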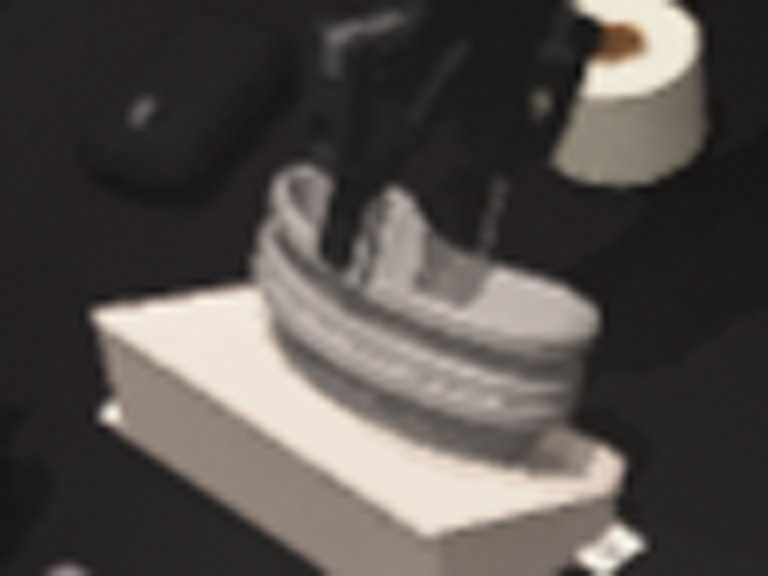

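View pics/M2_t.png

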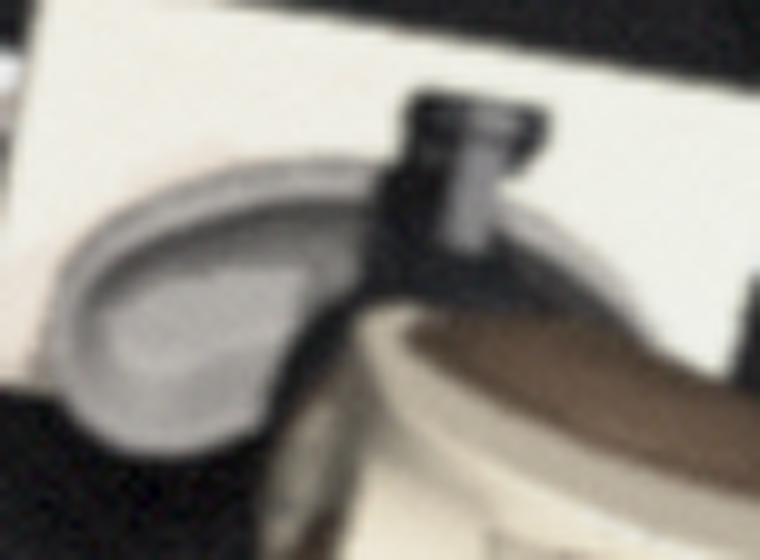

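Request:
{"name": "apply_moves", "arguments": {"rows": [[[3,0,0,0,0,0,0],[6,0,0,0,0,0,0],[8,0,0,0,0,0,0],[8,0,0,0,0,0,0]]], "newtons": 40}}

```text
time: 6.5
ee_pos: [0.6215, -0.2048, 0.079]
tcp_rot: [89.9, 62.1, -10.3]
wrist_force: [-5.0, 0.0, -0.8]
opening: 0.0565
```

```bash
python3 -c "
from st import *
st('M3',pic=False)"
```

```text
t 6.5 open 0.0565 F in stack axes [-4.75 -0.89  1.63] T [-0.17  1.42  0.07]
dish in stack (cmd) [-1.5  -0.49 12.57] [0.    0.002 0.001]
```

Request:
{"name": "apply_moves", "arguments": {"rows": [[[0,-1,0.3,0,0,0,0],[2,-1,0.3,0,0,0,0],[3,-1,0.3,0,0,0,0],[3,-1,0.3,0,0,0,0]]], "newtons": 40}}

```text
time: 6.9
ee_pos: [0.6218, -0.2052, 0.0761]
tcp_rot: [89.9, 62.1, -10.3]
wrist_force: [-6.6, 0.1, 1.9]
opening: 0.0567
```

```bash
python3 -c "
from st import *
st('M4')"
```

```text
t 6.9 open 0.0567 F in stack axes [-4.86 -1.1   4.73] T [-0.04  1.28  0.15]
dish in stack (cmd) [-2.52 -0.81  9.83] [0.    0.003 0.001]
```

View pics/M4.png

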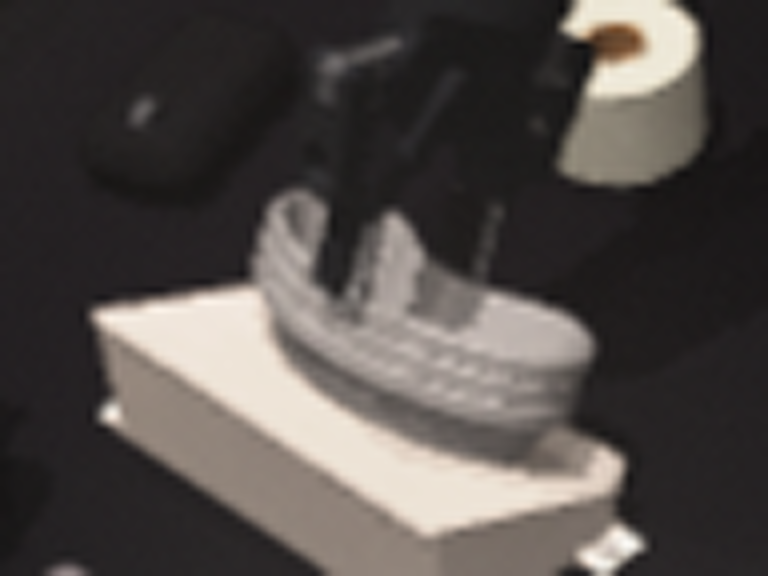

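View pics/M4_t.png

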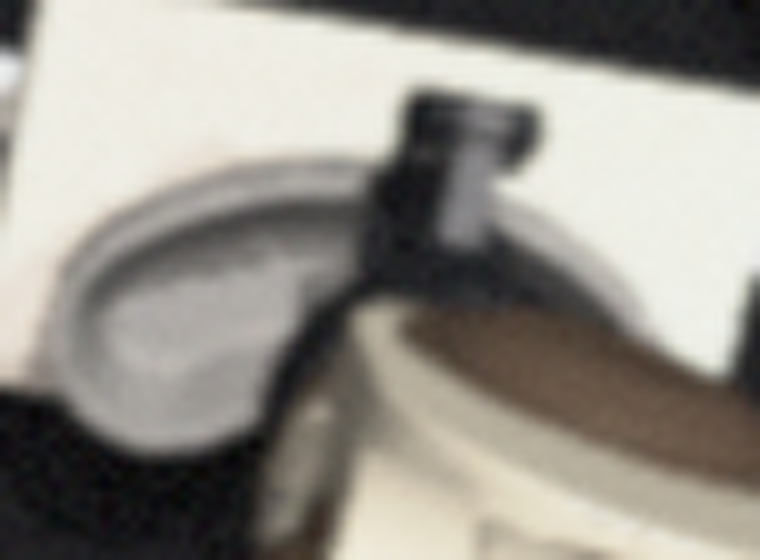

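Request:
{"name": "apply_moves", "arguments": {"rows": [[[1,-0.8,0.3,0,0,0,0],[2,-0.8,0.3,0,0,0,0],[3,-0.8,0.3,0,0,0,0],[3,-0.8,0.3,0,0,0,0]]], "newtons": 40}}

```text
time: 7.4
ee_pos: [0.622, -0.2052, 0.0758]
tcp_rot: [90.0, 62.1, -10.2]
wrist_force: [-30.0, 8.1, 26.7]
opening: 0.0569
```

```bash
python3 -c "
from st import *
st('M5',pic=False)"
```

```text
t 7.4 open 0.0569 F in stack axes [-14.84   2.59  38.14] T [0.64 3.36 0.11]
dish in stack (cmd) [-2.41 -0.83  9.53] [0.001 0.002 0.002]
```

Request:
{"name": "apply_moves", "arguments": {"rows": [[[0,-0.3,0,0,0,0,0],[0,-0.3,0,0,0,0,0]]], "newtons": 20}}

```text
time: 7.6
ee_pos: [0.6218, -0.2052, 0.0762]
tcp_rot: [89.9, 62.1, -10.3]
wrist_force: [-3.6, 0.6, 1.1]
opening: 0.0566
```

```bash
python3 -c "
from st import *
st('M5',pic=False)"
```

```text
t 7.6 open 0.0566 F in stack axes [-2.77 -0.02  2.67] T [-0.02  1.06  0.16]
dish in stack (cmd) [-2.49 -0.86  9.93] [0.    0.001 0.002]
```

Request:
{"name": "apply_moves", "arguments": {"rows": [[[0,0,0,0,0,0,0.72],[0,0,0,0,0,0,0.75],[0,0,0,0,0,0,0.85],[0,0,0,0,0,0,1],[0,0,0,0,0,0,1],[-20,0,0,0,0,0,1],[-60,0,0,0,0,0,1],[-90,0,0,0,0,0,1],[-90,0,0,0,0,0,1]]]}}

```text
time: 8.5
ee_pos: [0.5812, -0.1983, 0.1612]
tcp_rot: [89.8, 61.7, -10.4]
wrist_force: [1.5, -1.0, 0.6]
opening: 0.0855
```

```bash
python3 -c "
from st import *
st('R1')"
```

```text
t 8.5 open 0.0855 F in stack axes [ 1.72 -0.74 -0.23] T [-0.06  0.39 -0.  ]
dish in stack (cmd) [  1.25  -1.35 104.38] [-0.001 -0.006  0.002]
```

View pics/R1.png

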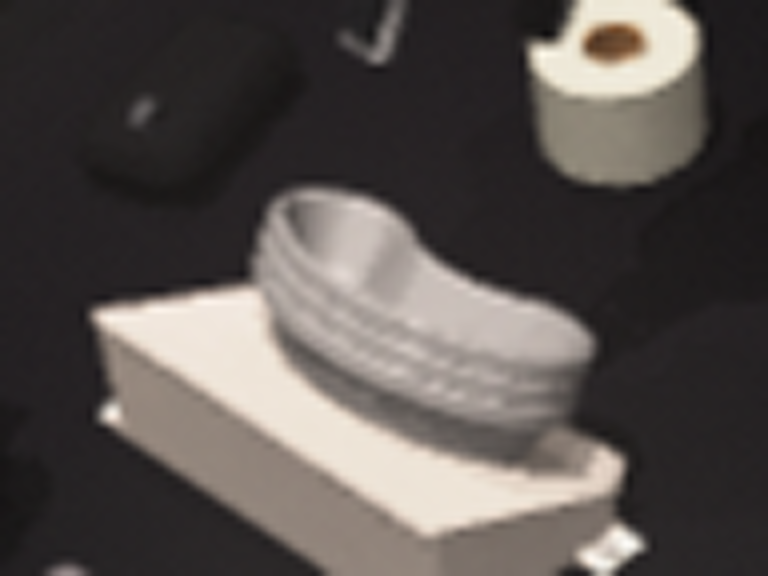

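View pics/R1_t.png

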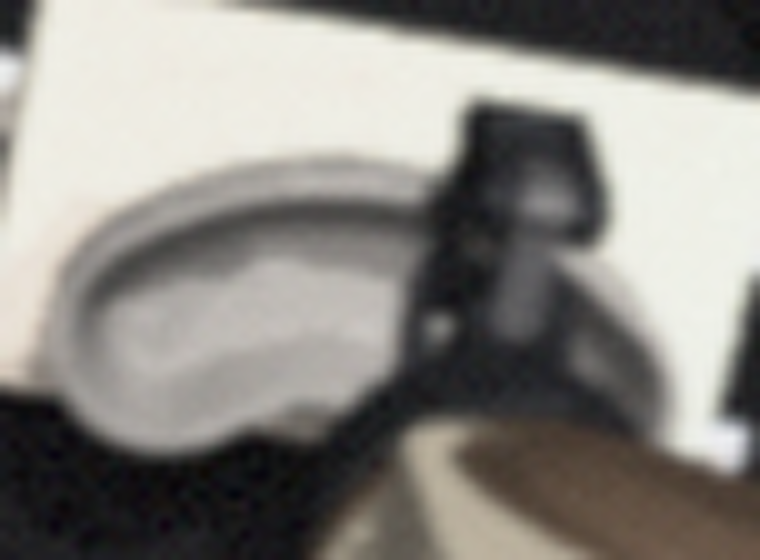

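Run:
```python
from far import *
a=pickle.load(open("R1_s.pkl","rb"))
for z in (9,10,11):
  r=farfit(a,S+DS@[0,-.003,(-.4+z)/1e3],DS,skip=0);print(z,[np.round(x,3) for x in r[:3]])
r0=farfit(P["scene"],S+DS@[0,-.003,-.0004],DS,skip=0);print([np.round(x,3) for x in r0[:3]])
for n,p,z in(("before",P["scene"],0),("after",a,10)):
    r=fit6(p,S+DS@[0,-.002,(z-.5)/1e3],DS,skipx=0,rng=1.8);print(n,((r[0]-S)@DS*1e3).round(2),r[2][3:].round(3),r[4])
```

```text
9 [array([-2.606e+00, -2.300e-02, -1.000e-03]), np.int64(79), np.float64(0.343)]
10 [array([-1.116,  1.444,  0.004]), np.int64(79), np.float64(0.35)]
11 [array([1.286, 3.028, 0.006]), np.int64(79), np.float64(0.346)]
[array([ 1.158,  0.973, -0.008]), np.int64(79), np.float64(0.306)]
before [-0.71 -3.64 -1.55] [ 0.016  0.009 -0.013] 0.3974968556933213
after [-1.93 -2.17  8.69] [0.006 0.014 0.006] 0.39487232400498123
```

Run:
```python
from far import *
T=tool_R(dish_R(-40.7),-1)
a=row(np.array([.429,.380,.10]),T);print(a,np.degrees(np.linalg.norm(a[1])))
from scipy.spatial.transform import Slerp
p,M,_=cur()
for f in(.35,.7,1):
    rv=a[1]*f;pt=p+f*(np.array([.429,.380,.10])-p)+[0,0,.03*(f<1)]
    print(f,((pt-p)@M*1e3).round(),rv.round(3),(M@R.from_rotvec(rv).as_matrix())[:,0].round(2))
```

```text
(array([ -68.9, -248.5, -541.9]), array([-2.5419,  0.6349, -0.1719])) 150.4371938710985
0.35 [ -51.  -73. -190.] [-0.89   0.222 -0.06 ] [ 0.36  0.11 -0.93]
0.7 [ -75. -160. -379.] [-1.779  0.444 -0.12 ] [ 0.14  0.13 -0.98]
1 [ -69. -248. -542.] [-2.542  0.635 -0.172] [ 0. -0. -1.]
```

Request:
{"name": "apply_moves", "arguments": {"rows": [[[-51,-73,-190,-0.89,0.222,-0.06,1],[-51,-73,-190,-0.89,0.222,-0.06,1],[-51,-73,-190,-0.89,0.222,-0.06,1],[-51,-73,-190,-0.89,0.222,-0.06,1],[-51,-73,-190,-0.89,0.222,-0.06,1],[-51,-73,-190,-0.89,0.222,-0.06,1],[-75,-160,-379,-1.779,0.444,-0.12,1],[-75,-160,-379,-1.779,0.444,-0.12,1],[-75,-160,-379,-1.779,0.444,-0.12,1],[-75,-160,-379,-1.779,0.444,-0.12,1],[-75,-160,-379,-1.779,0.444,-0.12,1],[-75,-160,-379,-1.779,0.444,-0.12,1],[-69,-248,-542,-2.542,0.635,-0.172,1],[-69,-248,-542,-2.542,0.635,-0.172,1],[-69,-248,-542,-2.542,0.635,-0.172,1],[-69,-248,-542,-2.542,0.635,-0.172,1],[-69,-248,-542,-2.542,0.635,-0.172,1],[-69,-248,-542,-2.542,0.635,-0.172,1],[-69,-248,-542,-2.542,0.635,-0.172,1],[-69,-248,-542,-2.542,0.635,-0.172,1]]]}}

```text
time: 10.6
ee_pos: [0.4291, 0.3799, 0.0989]
tcp_rot: [164.9, 89.9, -145.9]
wrist_force: [0.4, -0.5, -0.0]
opening: 0.0855
```

Run:
```python
from far import *
from workcell import cams
T=tool_R(dish_R(-40.7),-1);o=cur()[2];print(o["time"],o["ee_pos"],o["q"].round(1))
for z in(.05,.018): print(row(np.array([.429,.380,z]),T))
a=cams.camera("scene");r=fit6(a,np.array([.4308,.379,0]),dish_R(-40.7),skipx=22);print(r[0],r[2],r[3:])
p=cams.camera("top");pickle.dump(p,open("N_t.pkl","wb"));pickle.dump(a,open("N_s.pkl","wb"))
c=S+DS@[0,0,.035];cv2.imwrite("pics/N_t.png",over(p,[],c,S=10,hw=(38,28)))
cv2.imwrite("pics/N_d.png",over(a,[],[.43,.38,.03],S=8,hw=(48,36)))
```

```text
10.6 [0.42913828 0.37989944 0.09893241] [41.5  7.7 -1.6 80.8  0.  -7.7]
(array([48.9,  0.1,  0.1]), array([-0.0022, -0.0016, -0.0004]))
(array([80.9,  0.1,  0.1]), array([-0.0022, -0.0016, -0.0004]))
[ 0.43056277  0.37910781 -0.00146855] [-0.23722717  0.10780942 -1.46855467  0.00442635 -0.00444536 -0.00389254] (np.int64(91), np.float64(0.3979760917627378), 153)
```

View pics/N_t.png

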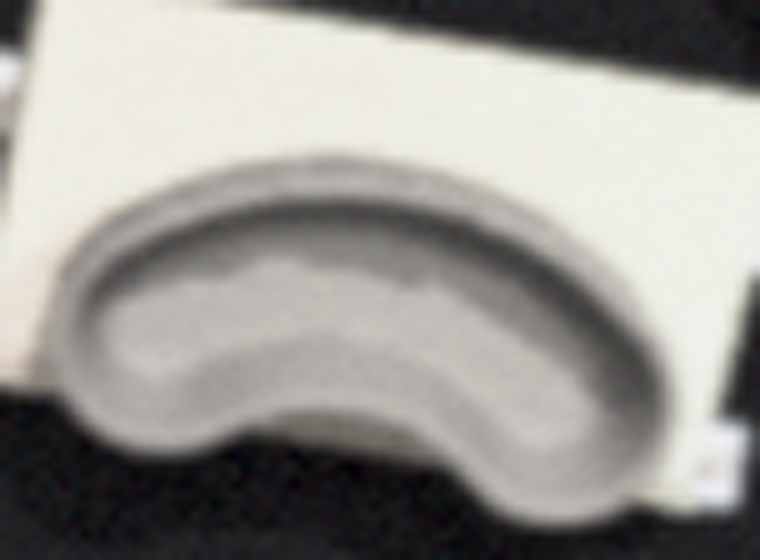

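View pics/N_d.png

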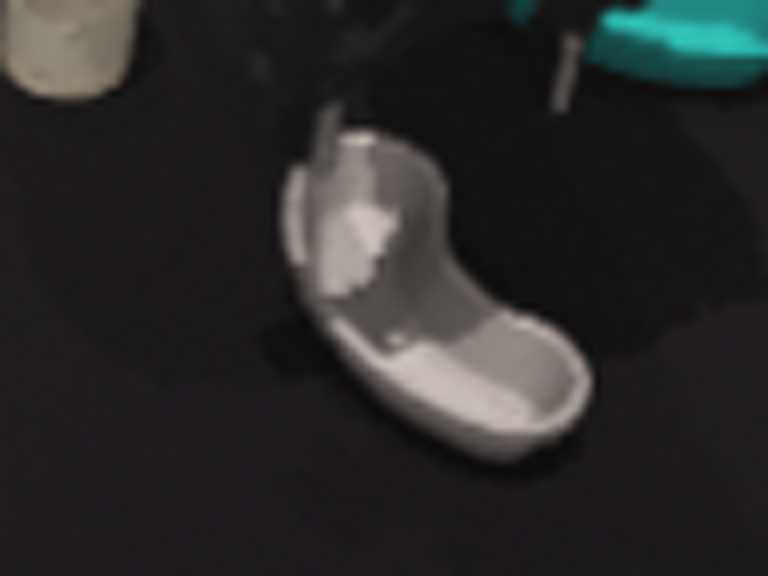

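Request:
{"name": "apply_moves", "arguments": {"rows": [[[45,0,0,0,0,0,1],[70,0,0,0,0,0,1],[81,0,0,0,0,0,1],[81,0,0,0,0,0,1],[81,0,0,0,0,0,0.5],[81,0,0,0,0,0,0.2],[81,0,0,0,0,0,0],[81,0,0,0,0,0,0],[81,0,0,0,0,0,0]]], "newtons": 40}}

```text
time: 11.6
ee_pos: [0.4302, 0.3804, 0.0211]
tcp_rot: [-5.7, 89.8, 43.4]
wrist_force: [0.1, -1.5, 6.4]
opening: 0.0569
```

Request:
{"name": "apply_moves", "arguments": {"rows": [[[-10,0,0,0,0,0,0],[-50,0,0,0,0,0,0],[-90,0,0,0,0,0,0],[-110,0,0,0,0,0,0],[-110,0,0,0,0,0,0]]], "newtons": 40}}

```text
time: 12.1
ee_pos: [0.4313, 0.3814, 0.1359]
tcp_rot: [-7.3, 89.4, 41.8]
wrist_force: [-0.1, 0.0, -0.5]
opening: 0.0565
```

Run:
```python
from far import *
from workcell import cams
pt,M,o=cur();print(o["time"],o["ee_pos"],o["opening"],o["wrist_force"])
a=cams.camera("scene");pickle.dump(a,open("K_s.pkl","wb"))
cv2.imwrite("pics/K.png",over(a,[],pt,S=8,hw=(48,36)))
g=goal(-2,-.9,70,h=21.5,sg=-1);G=row(*g);print(g[0],G,np.degrees(np.linalg.norm(G[1])))
for f in(.35,.7,1):
    rv=G[1]*f;q=pt+f*(g[0]-pt)+[0,0,.02*(f<1)]
    print(f,((q-pt)@M*1e3).round(1),rv.round(3),(M@R.from_rotvec(rv).as_matrix())[:,0].round(2))
```

```text
12.1 [0.43133056 0.38140267 0.13588423] 0.05650281812302743 [-0.05227638  0.02406514 -0.54544946]
[ 0.59442913 -0.2002785   0.12942213] (array([   2.1, -503.8, -332.7]), array([-0.5236, -0.1241, -0.4744])) 41.102010303188564
0.35 [ -18.6 -176.3 -116.5] [-0.183 -0.043 -0.166] [ 0.17 -0.05 -0.98]
0.7 [ -17.3 -352.6 -233.3] [-0.367 -0.087 -0.332] [ 0.33 -0.08 -0.94]
1 [   3.9 -503.7 -333.5] [-0.524 -0.124 -0.474] [ 0.46 -0.08 -0.88]
```

View pics/K.png

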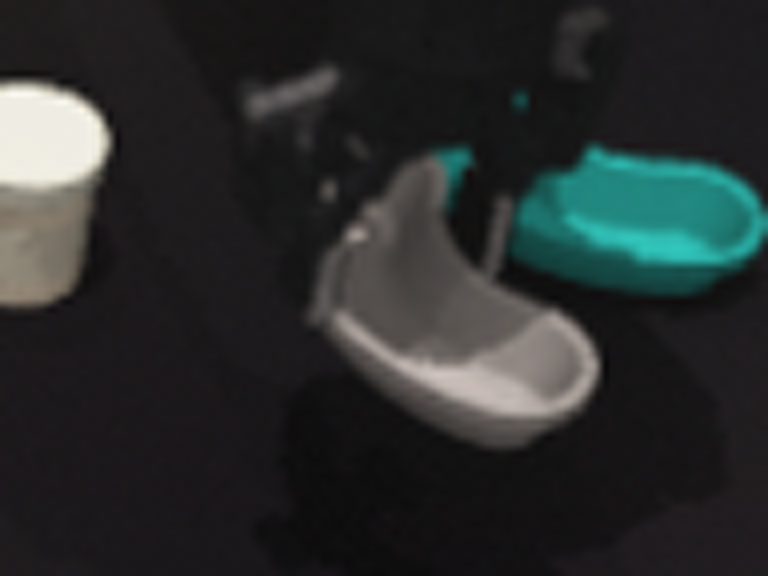

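Request:
{"name": "apply_moves", "arguments": {"rows": [[[-19,-176,-116,-0.183,-0.043,-0.166,0],[-19,-176,-116,-0.183,-0.043,-0.166,0],[-19,-176,-116,-0.183,-0.043,-0.166,0],[-19,-176,-116,-0.183,-0.043,-0.166,0],[-17,-353,-233,-0.367,-0.087,-0.332,0],[-17,-353,-233,-0.367,-0.087,-0.332,0],[-17,-353,-233,-0.367,-0.087,-0.332,0],[-17,-353,-233,-0.367,-0.087,-0.332,0],[-17,-353,-233,-0.367,-0.087,-0.332,0],[2,-504,-333,-0.524,-0.124,-0.474,0],[2,-504,-333,-0.524,-0.124,-0.474,0],[2,-504,-333,-0.524,-0.124,-0.474,0],[2,-504,-333,-0.524,-0.124,-0.474,0],[2,-504,-333,-0.524,-0.124,-0.474,0],[2,-504,-333,-0.524,-0.124,-0.474,0],[2,-504,-333,-0.524,-0.124,-0.474,0],[2,-504,-333,-0.524,-0.124,-0.474,0]]], "newtons": 40}}

```text
time: 13.85
ee_pos: [0.5942, -0.1995, 0.1294]
tcp_rot: [-90.0, 62.0, -10.2]
wrist_force: [-0.7, -0.1, -0.7]
opening: 0.0566
```

```bash
python3 -c "
from st import *
st('O1',sg=-1)
a=pickle.load(open('O1_s.pkl','rb'));b=pickle.load(open('O1_t.pkl','rb'))
pt,M,o=cur();D=toolD(M,-1)
for h in(21,22,23):
    o0=pt+D@np.array([.7,0,-h])/1e3;r=farfit(a,o0,D);print(h,((o0-S)@DS*1e3).round(2),[np.round(x,3) for x in r[:3]])
o0=pt+D@np.array([.7,0,-21.5])/1e3
cv2.imwrite('pics/O1_tz.png',over(b,[(ringw(o0,D),(0,0,255))],o0+D@[0,.04,.03],S=12,hw=(33,24)))
"
```

```text
t 13.85 open 0.0566 F in stack axes [-0.93 -0.23 -0.29] T [0.  0.5 0. ]
dish in stack (cmd) [-2.37 -0.14 70.13] [0.001 0.001 0.001]
21 [-2.   -0.24 70.83] [array([ 5.799,  1.574, -0.023]), np.int64(54), np.float64(0.45)]
22 [-2.   -0.24 69.83] [array([ 3.538, -0.756, -0.022]), np.int64(54), np.float64(0.429)]
23 [-2.   -0.24 68.83] [array([ 1.148, -2.194, -0.013]), np.int64(54), np.float64(0.413)]
```

View pics/O1.png

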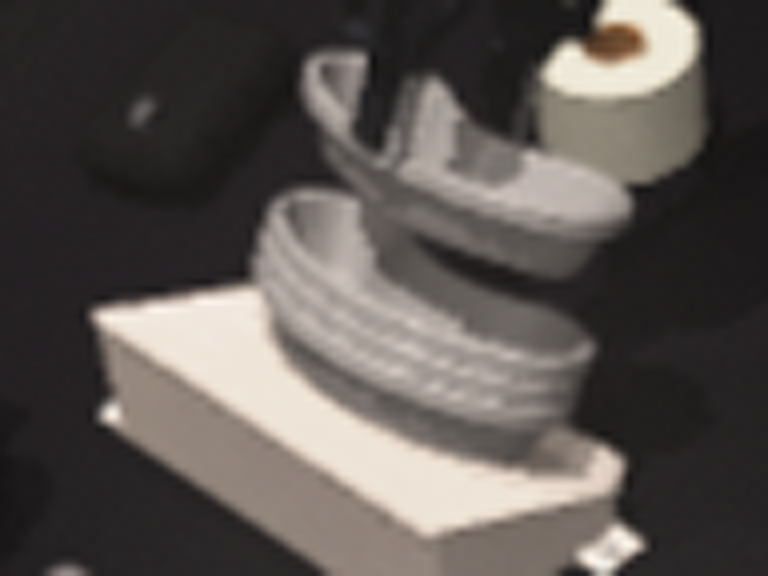

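View pics/O1_tz.png

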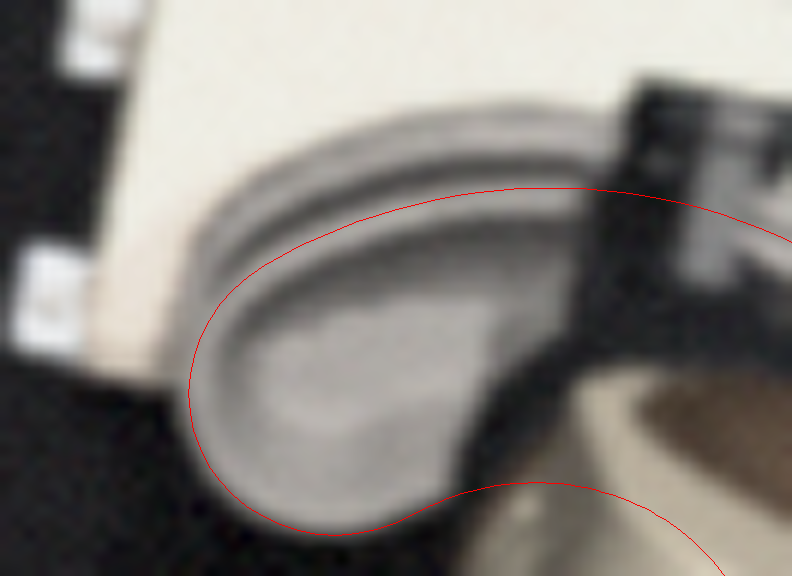

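Request:
{"name": "apply_moves", "arguments": {"rows": [[[15,0,-0.4,0,0,0,0],[28,0,-0.4,0,0,0,0],[36,0,-0.4,0,0,0,0],[38,0,-0.4,0,0,0,0],[38,0,-0.4,0,0,0,0],[38,0,-0.4,0,0,0,0]]], "newtons": 40}}

```text
time: 14.55
ee_pos: [0.612, -0.2033, 0.0964]
tcp_rot: [-90.0, 62.0, -10.2]
wrist_force: [-0.3, 0.1, -0.7]
opening: 0.0568
```

```bash
python3 -c "
from st import *
st('O2',sg=-1)"
```

```text
t 14.55 open 0.0568 F in stack axes [-0.58  0.04 -0.49] T [-0.04  0.54 -0.07]
dish in stack (cmd) [-1.75 -0.67 32.49] [ 0.001 -0.     0.002]
```

View pics/O2.png

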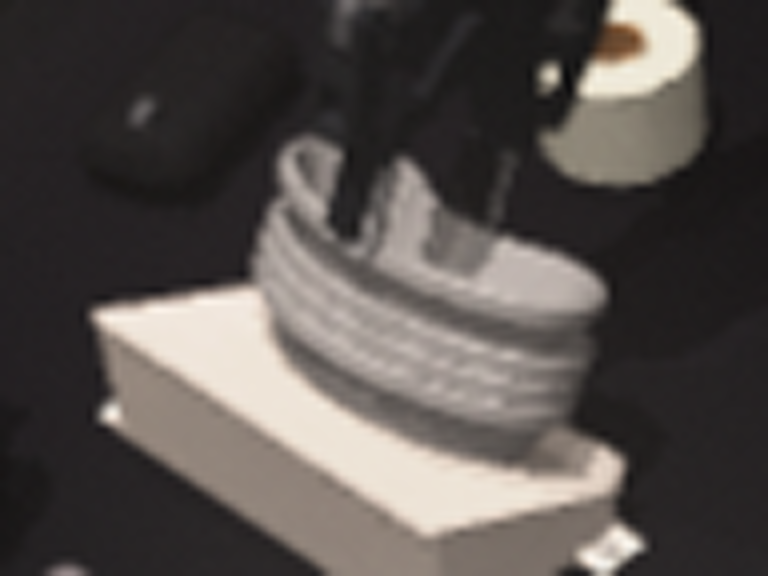

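View pics/O2_t.png

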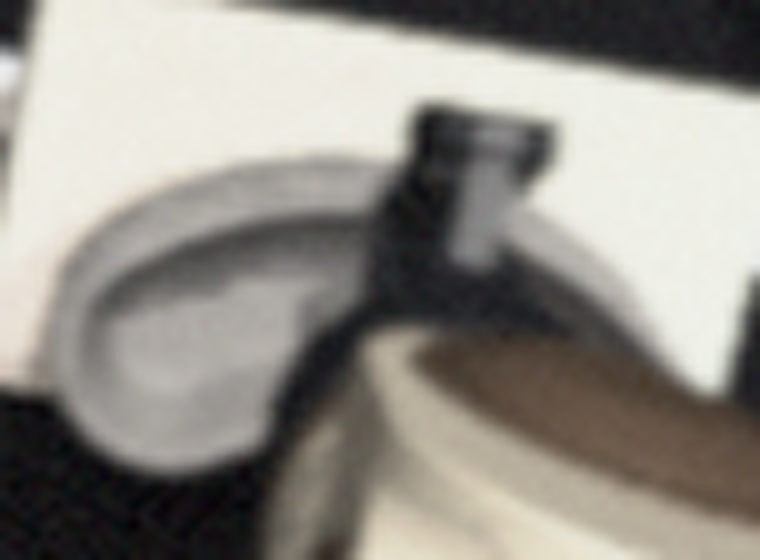

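Aligned with little contact. Lowering further.

Request:
{"name": "apply_moves", "arguments": {"rows": [[[3,0.2,0,0,0,0,0],[6,0.2,0,0,0,0,0],[8,0.3,0,0,0,0,0],[9,0.3,0,0,0,0,0],[9,0.3,0,0,0,0,0]]], "newtons": 40}}

```text
time: 15.15
ee_pos: [0.6157, -0.2039, 0.0882]
tcp_rot: [-90.0, 62.0, -10.2]
wrist_force: [-1.5, 0.0, -2.3]
opening: 0.0567
```

```bash
python3 -c "
from st import *
st('O3',sg=-1,pic=False)"
```

```text
t 15.15 open 0.0567 F in stack axes [-2.42 -0.27 -1.32] T [-0.04  0.88 -0.03]
dish in stack (cmd) [-2.31 -0.66 23.47] [0.001 0.    0.002]
```

Request:
{"name": "apply_moves", "arguments": {"rows": [[[1,0.3,-0.1,0,0,0,0],[2,0.3,-0.1,0,0,0,0],[3,0.3,-0.1,0,0,0,0],[3.5,0.3,-0.1,0,0,0,0]]], "newtons": 40}}

```text
time: 15.55
ee_pos: [0.6166, -0.2042, 0.0849]
tcp_rot: [-90.0, 62.1, -10.2]
wrist_force: [-8.4, 1.9, 5.3]
opening: 0.0568
```

```bash
python3 -c "
from st import *
st('O4',sg=-1)"
```

```text
t 15.55 open 0.0568 F in stack axes [-5.12  0.4   8.67] T [ 0.14  1.65 -0.15]
dish in stack (cmd) [-3.05 -0.81 20.07] [0.001 0.001 0.001]
```

View pics/O4.png

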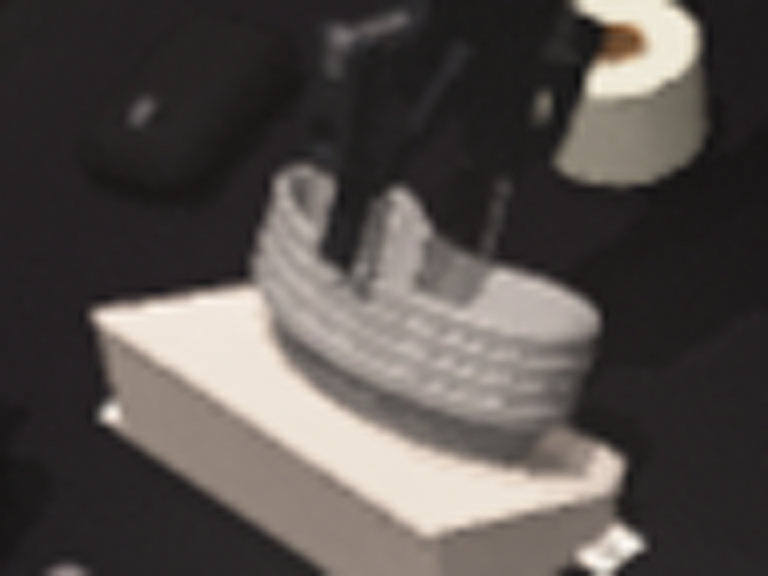

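Request:
{"name": "apply_moves", "arguments": {"rows": [[[1,0,0,0,0,0,0],[2,0,0,0,0,0,0],[2,0,0,0,0,0,0]]], "newtons": 40}}

```text
time: 15.95
ee_pos: [0.6168, -0.2043, 0.0845]
tcp_rot: [-90.0, 62.1, -10.2]
wrist_force: [-21.2, 7.0, 16.3]
opening: 0.0565
```

```bash
python3 -c "
from st import *
st('O4',sg=-1,pic=False)"
```

```text
t 15.95 open 0.0565 F in stack axes [-11.84   3.11  24.73] T [ 0.33  2.82 -0.08]
dish in stack (cmd) [-3.02 -0.83 19.64] [0.    0.001 0.001]
```

Request:
{"name": "apply_moves", "arguments": {"rows": [[[0,0,0,0,0,0,0],[0,-0.2,0,0,0,0,0],[0,-0.2,0,0,0,0,0]]], "newtons": 20}}

```text
time: 16.25
ee_pos: [0.6167, -0.2042, 0.0846]
tcp_rot: [-90.0, 62.1, -10.2]
wrist_force: [-8.0, 2.2, 3.7]
opening: 0.0567
```

```bash
python3 -c "
from st import *
st('O4',sg=-1,pic=False)"
```

```text
t 16.25 open 0.0567 F in stack axes [-5.57  0.75  7.2 ] T [0.17 1.72 0.02]
dish in stack (cmd) [-3.12 -0.77 19.86] [0.001 0.002 0.001]
```

Request:
{"name": "apply_moves", "arguments": {"rows": [[[0,0,0,0,0,0,0.72],[0,0,0,0,0,0,0.75],[0,0,0,0,0,0,0.85],[0,0,0,0,0,0,1],[0,0,0,0,0,0,1],[-20,0,0,0,0,0,1],[-60,0,0,0,0,0,1],[-100,0,0,0,0,0,1],[-150,0,60,0,0,0,1],[-150,0,110,0,0,0,1],[-150,0,160,0,0,0,1],[-150,0,200,0,0,0,1],[-150,0,200,0,0,0,1],[-150,0,200,0,0,0,1]]]}}

```text
time: 17.65
ee_pos: [0.5834, 0.0072, 0.2173]
tcp_rot: [-90.0, 62.1, -10.0]
wrist_force: [-1.1, -0.6, -0.4]
opening: 0.0856
```

Run:
```python
from st import *
st('Z1',sg=-1)
a=pickle.load(open("Z1_s.pkl","rb"));b=pickle.load(open("Z1_t.pkl","rb"));c=pickle.load(open("R1_s.pkl","rb"))
cv2.imwrite("pics/Z1_full.png",b["pixels"][:,:,::-1])
for n,p,z in(("before",P["scene"],0),("one",c,10),("two",a,20)):
    r=fit6(p,S+DS@[0,-.002,(z-.5)/1e3],DS,skipx=0,rng=1.8);print(n,((r[0]-S)@DS*1e3).round(2),r[2][3:].round(3),r[4],
    farfit(p,S+DS@[0,-.002,(z-.9)/1e3],DS,skip=0)[0].round(2))
for n,p,z in(("before",P["top"],0),("one",pickle.load(open("N_t.pkl","rb")),10),("two",b,20)):
    o=S+DS@[-1,1.6e-3,z/1e3] if 0 else np.array([.6382,-.2057,.0499])+DS@[0,0,z/1e3]
    e=edgefit(p,[o[0]*1e3,o[1]*1e3,np.radians(-10.2)],o[2]*1e3,rng=1.3,off=.3);d=np.array([e[0][0]/1e3,e[0][1]/1e3,o[2]])-S
    print("top",n,(d@DS*1e3).round(2),np.degrees(e[0][2]).round(2),e[3].round(2))
```

```text
t 17.65 open 0.0856 F in stack axes [-1.09 -0.81  0.11] T [ 0.    0.45 -0.  ]
dish in stack (cmd) [ -3.13 201.32 170.06] [0.002 0.002 0.004]
before [-0.71 -3.64 -1.55] [ 0.016  0.009 -0.013] 0.3974968556933213 [ 0.15 -1.04 -0.01]
one [-1.93 -2.17  8.69] [0.006 0.014 0.006] 0.39487232400498123 [-1.77 -0.13  0.  ]
two [-2.67 -4.08 18.83] [ 0.016  0.01  -0.015] 0.35838598512612757 [-2.88 -2.92 -0.02]
top before [-0.98  2.05  0.52] -9.81 0.51
top one [-1.52  2.94 10.81] -9.88 0.49
top two [-3.24  2.39 21.72] -10.19 0.59
```

View pics/Z1.png

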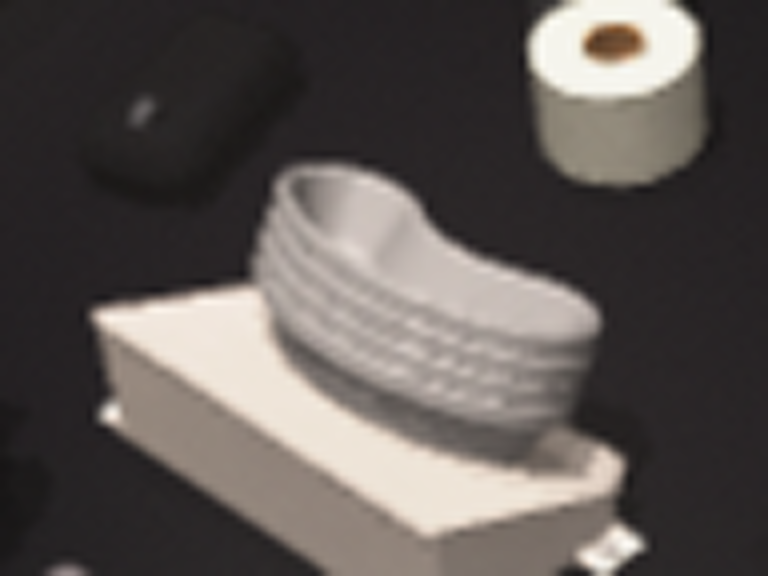

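View pics/Z1_full.png

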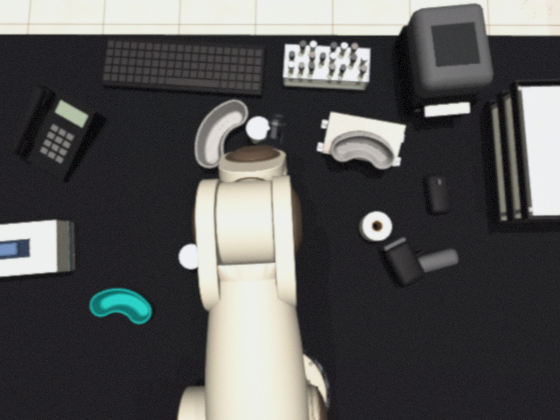

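View pics/Z1_t.png

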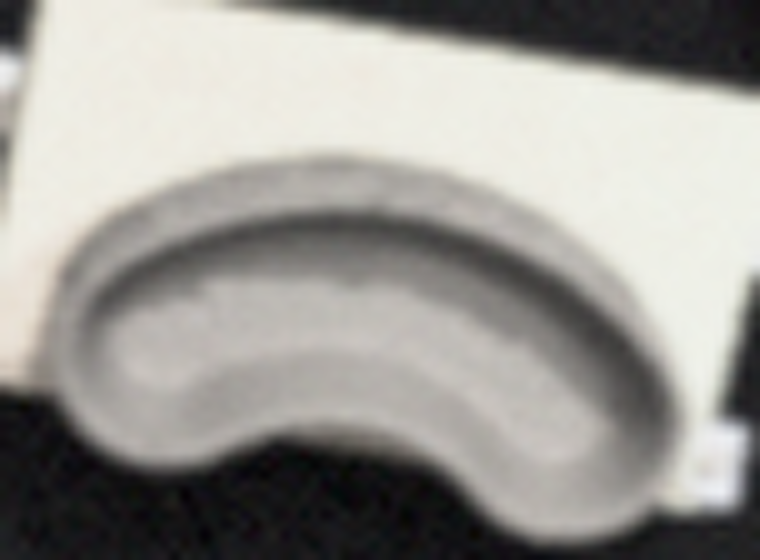

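Request:
{"name": "apply_moves", "arguments": {"rows": [[[0,0,0,0,0,0,1],[0,0,0,0,0,0,1],[0,0,0,0,0,0,1],[0,0,0,0,0,0,1],[0,0,0,0,0,0,1]]]}}

```text
time: 18.25
ee_pos: [0.5831, 0.0044, 0.2171]
tcp_rot: [-90.0, 62.1, -10.3]
wrist_force: [0.6, 0.2, -0.7]
opening: 0.0855
```

Run:
```python
from workcell import get_obs,cams,bot
import pickle,numpy as np
a=cams.camera("scene");b=pickle.load(open("Z1_s.pkl","rb"))
d=np.abs(a["pixels"].astype(int)-b["pixels"]).mean(2)
print("stack area change",d[190:270,150:240].mean(),d.mean());print(get_obs()["time"],get_obs()["wrist_force"])
print(bot.job_done())
```

```text
stack area change 0.55375 0.8599362244897959
18.3 [ 0.20275452  0.33440369 -0.38294644]
the job is handed in; nothing more can be done
None
```

Both loose steel dishes are nested on the stack, lowered and released at the stand's slope. I handed the job in at 18.3 s of the 54 s. No verdict came back, so what follows is from my own checks.

- **Seating:** each dish came to a hard stop when pressed down. By the arm's own reading these were about 9.5 mm and 19.6 mm above the stack's dish. I let go only after easing the pressure off.
- **Final position:** the images put the top dish about 20 mm up, 2–3 mm downhill in x, 0–2 mm off in y, and turned and tilted less than 0.03 rad. That is inside the limits of 4 mm and 0.07 rad.
- **At rest:** the stack did not visibly change over the last 0.6 s, and the gripper was clear with no force on the wrist.
- **Other things:** I left the turquoise dish, the large dish and the other things on the desk alone, and the ones visible in the last top view looked unmoved. The arm partly hid one cup and the large dish there.
- **What disagreed:** the two cameras differed by 2–4 mm in absolute position. One image fit also suggested the held dish was tilted, but the depth data did not. I relied on differences within one camera and on the wrist force while lowering, so the x and y values are good to about 1–2 mm.

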